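# Refit the bedside console's reading lamp and knobs

### The arm

A 7-joint arm with a two-finger parallel gripper is mounted at the origin on the work surface. World frame = base frame: x ahead of the robot, y to its left, z up, the work surface at z = 0. Lengths are in mm, angles in rad, forces in N, time in s.
With the tool pointing down it reaches from about 375 to 925 mm from the base axis. Payload 3.1 kg.
Tool frame: the origin (TCP) lies between the finger pads; the fingertips stand ctrl.tip_reach ahead of it and the grasp point (between the pads) lies 6 mm ahead of it (ctrl.tip_reach is the distance from the TCP to the fingertips, in mm); z points along the fingers, y is the direction in which the jaws open and shut (so a half turn about z gives the same grasp; the last joint's range is limited). The gripper opens to 85 mm and grips with 20 to 120 N. Pads are 22 mm wide; open, the fingers measure 114 mm over their backs; the gripper's body (76 mm by 85 mm) begins 54 mm behind the grasp point. The pads swing forward as they close: fully open they stand 13 mm farther back than shut.
Start: joints at [1.017, 0.383, 0.044, 1.598, -0.018, 1.161, -0.05], TCP at [286.136, -583.635, 256.269] pointing down, gripper open.
Joint ranges: [-2.61, 2.61], [-0.41, 2.15], [-1.48, 1.57], [0, 2.5], [-1.57, 4.71], [0.05, 1.97], [-2.85, 2.85]. Speed limits (rad/s): [2.79, 2.79, 3.14, 3.14, 3.14, 3.14, 3.14].

### API

Orientations are given as a rotation vector (axis times angle).
In Python, from workcell import ctrl gives the robot as it stands.
- The arm moves only by the tool move_arm, never from a script. Its argument "series" is a list of rows, each a list of 5 numbers: the opening, from 0 (shut) to 1 (fully open), then the shift along the tool's x, y, z in cm, then the turn about the tool's z in rad. A call has 1 to 5 rows; each row is the pose to reach, as a shift and turn from the pose measured when the call began, along the tool's axes at that moment; what a row does not reach only later rows make up. A row lasts 1/10 s, in which the tool goes at most 50 mm and 8.59 degrees, less where a joint would pass 70% of its speed; a pose out of reach is approached as far as the arm can. A call with a gripper value outside its range is refused whole. The fingers move at their own pace and stop on an object; "squeeze" is the grip in N (left out, the last holds). Time passes only in rows, so rows that repeat a pose let the fingers close. It gives the time, the measured TCP pose, the force and the opening at its end, in the units of the state.
- ctrl.get_state(): the state, without advancing time (a new reading comes with each control period).
- ctrl.capture(name): name is "side" or "top"; returns a dict with "pixels" (400x640x3 uint8, blue, green, red), "range_z" (400x640 float32, mm along the optical axis (not along the pixel's ray), 0 where there is no reading), "fx", "fy", "cx", "cy" (pixels), "k1" (the pictures are not rectified: a ray, as slopes to the right and down, at radius r is drawn at 1 + k1 r^2 times it, then the intrinsics apply), "xyz" and "rotation" of the camera in the world. Camera axes: x right, y up, looking along -z (the intrinsics and any distortion apply to the point x, -y, -z); pixel columns grow to the right and rows downward; lengths in mm; the calibration is good to about 2 mm. A picture is of the moment at which its call begins.
- ctrl.sign_off(): hands the job in, once; it reports no verdict.
Trained networks look in a picture, given as the dict that the camera call returned (one of the last four; its "shot" number tells which), for a name from the list of things; names that differ only in an ending like _2 or _b are one class to them, and where a whole thing is asked for, a point or a joint stands for the part that bears it (a point fixed in the world has none). Each returns a list of dicts, best first, with "conf" (0 to 1); they miss things now and then, are a little off and sometimes report something else, mostly with a low value. They report only what shows in the picture. A call takes as long as a camera call. They do not tell look-alikes from the thing itself.
- ctrl.regions_of(picture, thing): "region" (400x640 bool, what is visible of it) and "point" ([row, column] as shares, 0 to 1, of the picture: columns of its width, rows of its height, amid what is visible of it).
- ctrl.pinpoint(picture, thing): "point" ([row, column] as shares, 0 to 1, of the picture: columns of its width, rows of its height: a listed point, or the origin of a listed thing).
The state is a dict: "time_s": time; "joints": joint angles; "dq": joint speeds; "effort": joint torques, N m; "eef_pos": TCP position; "eef_rot": TCP orientation; "contact_force": force on the tool from outside, world axes, zero at the start; "moment": the same for the moment, N m; "grip_width": finger opening in mm.
Only numpy, scipy, OpenCV 4.12 (cv2) and the standard library are available. Lean on these libraries where they do the work, as an engineer would, in place of code of your own. Each camera call takes 0.05 s, during which the arm holds its last target. There are 200 camera calls.

### The job

Put the hotel bedside console back together: lay the reading lamp's arm in its bracket with its eye between the two knuckles and its head on the rest, thread the hinge pin down through all of them until its head sits flush on the bracket, and then swing the lamp about halfway (45 degrees) out, away from the knobs. Also fit every loose knob onto a spindle of its own, turning it until its flat drops in and it sits fully down on the console. Do not disturb the remote control or the tumbler.

Things in the scene. Friction and masses are not known exactly. Their poses are not given: they have to be found in the camera images.
- console: Bedside console, fixed: cherry-wood box 160 (x) x 340 (y) x 60 mm high, origin at the centre of its underside, z up; its front looks along its own -x (roughly to the robot). On its top: four spindles along the front half (x -40 mm; y -130, -60, 10, 80 mm); the steel lamp bracket at x 45, y 125 mm; a steel rest for the lamp head (34 x 34 mm) at x 45, y -85 mm.
- hinge_top (a point): Centre of the bracket's 11.4 mm upright hole at the top of its upper knuckle, 127 mm above the table. Two fixed round knuckles, 32 mm across, 8 mm thick, stand one over the other with 36 mm clear between (83 to 119 mm above the table) and 15 mm free below. They hang on an upright plate 36 mm wide, 17.5 mm from the hole's axis on the console's +y side: the lamp's eye goes in from the -y side.
- hinge_seat (a point): Point on the same hole axis, at the upper face of the lower knuckle (83 mm above the table): where the centre of the lamp eye's underside belongs.
- rest (a point): Centre of the top of the rest for the lamp head, 83 mm above the table: 210 mm from hinge_seat in the console's -y direction. With the eye in the bracket and the head on the rest the lamp lies level and stays there unpinned.
- lamp: Loose reading-lamp arm, 0.3 kg, lying flat at the start: steel eye (32 mm across and high, upright 11.4 mm hole), straight bar (14 mm wide, 4 to 24 mm above the underside, bare from 20 to 165 mm from the eye's axis), round flat LED head (76 mm across, 24 mm high). Origin at the centre of the eye's underside, x along the bar to the head, z up; undersides of eye and head are level.
- lamp_eye (a point): Centre of the underside of the lamp's eye (same point as the lamp's origin).
- lamp_grip (a point): Point in the middle of the bar over the lamp's centre of mass, 125 mm from the eye's axis, 14 mm above the underside: good to grip across the bar.
- lamp_head (a point): Centre of the underside of the lamp head, 210 mm from the eye's axis. Once pinned, the lamp swings easily with a light push on the bar and stays where it is left; off the rest its head droops by up to about 15 mm in the loose hinge.
- pin: Loose hinge pin, 70 g, upright: steel shank 10 mm thick, 64 mm long, its lowest 11 mm tapering to 4 mm, and above it a brass head 18 mm across, 28 mm high, to grip by. Origin at the tip, z towards the head. At the start it stands in the bit block, its head on the block's top. The taper draws the lamp's eye into line if its hole is up to about 3 mm off.
- pin_shoulder (a point): Centre of the underside of the pin's head, 64 mm above the tip; when the pin is home it lies on the upper knuckle's top face.
- block: Fitter's wooden bit block, fixed, 80 (x) x 50 (y) x 72 mm high, origin at the centre of its underside; the pin's socket (12.6 mm across, 69 mm deep) at x = -20 mm, short driver bits standing 8 mm high at x = 10 to 32 mm.
- knob1: Loose control knob, aluminium cylinder 34 mm across, 30 mm high, 35 g, standing on its open end; origin at the centre of its underside, z up. The knobs are alike. A black line on top runs from the centre to the knob's own -x side. The bore's lowest 9 mm is round, 12 mm across; above that it has a flat on the -x side, under the black line. May be absent (None).
- knob2: Loose control knob, aluminium cylinder 34 mm across, 30 mm high, 35 g, standing on its open end; origin at the centre of its underside, z up. The knobs are alike. A black line on top runs from the centre to the knob's own -x side. The bore's lowest 9 mm is round, 12 mm across; above that it has a flat on the -x side, under the black line. May be absent (None).
- knob3: Loose control knob, aluminium cylinder 34 mm across, 30 mm high, 35 g, standing on its open end; origin at the centre of its underside, z up. The knobs are alike. A black line on top runs from the centre to the knob's own -x side. The bore's lowest 9 mm is round, 12 mm across; above that it has a flat on the -x side, under the black line. May be absent (None).
- knob4: Loose control knob, aluminium cylinder 34 mm across, 30 mm high, 35 g, standing on its open end; origin at the centre of its underside, z up. The knobs are alike. A black line on top runs from the centre to the knob's own -x side. The bore's lowest 9 mm is round, 12 mm across; above that it has a flat on the -x side, under the black line. May be absent (None).
- post1 (a point): Foot of a 10 mm steel spindle, 20 mm tall with a tapered tip, upright on the console's top, 60 mm above the table. It turns stiffly (0.06 N m). One side is flat; it faces anywhere within 0.6 rad of the console's -x, not reported. A knob out of line with it stops 8 to 11 mm high; within about 0.2 rad of line it drops until its underside meets the console.
- post2 (a point): Foot of a 10 mm steel spindle, 20 mm tall with a tapered tip, upright on the console's top, 60 mm above the table. It turns stiffly (0.06 N m). One side is flat; it faces anywhere within 0.6 rad of the console's -x, not reported. A knob out of line with it stops 8 to 11 mm high; within about 0.2 rad of line it drops until its underside meets the console.
- post3 (a point): Foot of a 10 mm steel spindle, 20 mm tall with a tapered tip, upright on the console's top, 60 mm above the table. It turns stiffly (0.06 N m). One side is flat; it faces anywhere within 0.6 rad of the console's -x, not reported. A knob out of line with it stops 8 to 11 mm high; within about 0.2 rad of line it drops until its underside meets the console.
- post4 (a point): Foot of a 10 mm steel spindle, 20 mm tall with a tapered tip, upright on the console's top, 60 mm above the table. It turns stiffly (0.06 N m). One side is flat; it faces anywhere within 0.6 rad of the console's -x, not reported. A knob out of line with it stops 8 to 11 mm high; within about 0.2 rad of line it drops until its underside meets the console.
- remote: Bystander: black TV remote control, 170 x 46 x 20 mm, beyond the work. Leave alone.
- tumbler: Bystander: glass tumbler, 68 mm across, 95 mm high, to the right. Leave alone.
Mind the look-alikes: they are no part of the job. Leave any brown, pink or yellow look-alike of the knob4 alone.

How it is judged:
By the outcome, as a careful person would: the job done as asked, in the order asked, and still so for the second after the job is handed in, with the robot touching nothing.
Of knob1, knob2, knob3, knob4 only 2 to 4 are there at a start; the rules pass over those that are not, and their reading is None.
At some moment in a run one of knob1, knob2, knob3, knob4 may be knocked a few centimetres aside while the robot is not near it.
It also fails if it takes over 210 s, if anything falls off the work surface, if the arm or the gripper's body presses on something with over 40 N, if the wrist force passes 120 N, or if a joint passes its speed limit or range.

## Working session

There is one attempt and no reset: what is moved stays moved. The work goes in short steps, Python scripts to look and compute and a tool call to move; the robot and the scene stay as the last step left them, time stands still between calls to the robot, and variables do not carry over. Pictures are saved under pics/ and viewed, about 12 in all and at most 16, crops included, and the job is handed in when it is done.

Besides the shell and the picture viewer there is one more tool, called in YAML: its name, and indented under it one key for each argument. move_arm: Moves the arm, as the interface text tells. Its arguments: {"type":"object","properties":{"series":{"type":"array"},"squeeze":{"type":"number"}},"required":["series"]}

```bash
mkdir -p pics; ls
cat > h.py <<'E'
import numpy as np, cv2, json
from workcell import ctrl
from scipy.spatial.transform import Rotation as R
def rays(p,uv):
    uv=np.atleast_2d(np.array(uv,float))
    d=np.c_[(uv[:,0]-p["cx"])/p["fx"],(uv[:,1]-p["cy"])/p["fy"]]
    s=d.copy()
    for _ in range(20): s=d/(1+p["k1"]*(s**2).sum(1,keepdims=True))
    return s
def rot(p):
    r=np.array(p["rotation"],float)
    return R.from_rotvec(r).as_matrix() if r.shape==(3,) else r
def world_dir(p,uv):
    s=rays(p,uv); return np.c_[s[:,0],-s[:,1],-np.ones(len(s))]@rot(p).T
def at_z(p,uv,z):
    d=world_dir(p,uv); o=np.array(p["xyz"]); return o+d*((z-o[2])/d[:,2:3])
def at_depth(p,uv):
    uv=np.atleast_2d(uv); z=np.array([p["range_z"][int(v),int(u)] for u,v in uv])
    return np.array(p["xyz"])+world_dir(p,uv)*z[:,None]
def cloud(p):
    v,u=np.mgrid[0:400,0:640]; uv=np.c_[u.ravel(),v.ravel()]
    w=np.array(p["xyz"])+world_dir(p,uv)*p["range_z"].reshape(-1,1)
    w[p["range_z"].ravel()==0]=np.nan
    return w.reshape(400,640,3)
def proj(p,w):
    c=(np.atleast_2d(w)-np.array(p["xyz"]))@rot(p); s=np.c_[c[:,0]/-c[:,2],-c[:,1]/-c[:,2]]
    s=s*(1+p["k1"]*(s**2).sum(1,keepdims=True)); return np.c_[s[:,0]*p["fx"]+p["cx"],s[:,1]*p["fy"]+p["cy"]]
def pin(p,n):
    return [(round(d["conf"],2),np.array([d["point"][1]*640,d["point"][0]*400])) for d in ctrl.pinpoint(p,n)]
E
python3 - <<'E'
from h import *
np.set_printoptions(precision=1,suppress=True)
Z=dict(console=0,hinge_top=127,hinge_seat=83,rest=83,lamp=0,lamp_grip=14,lamp_head=0,pin=3,pin_shoulder=72,block=0,knob1=0,post1=60,remote=0,tumbler=0)
print({k:(round(float(v),2) if np.isscalar(v) else np.round(v,2)) for k,v in ctrl.get_state().items()},ctrl.tip_reach)
for c in ("top","side"):
    p=ctrl.capture(c); cv2.imwrite(f"pics/{c}0.png",p["pixels"])
    print(c,np.array(p["xyz"]),p["fx"],p["k1"],np.array(p["rotation"]))
    for n,z in Z.items():
        for cf,uv in pin(p,n): 
            if cf>.2: print(n,cf,uv,at_z(p,uv,z)[0])
E
```

```text
pics
{'time_s': 0.0, 'joints': array([ 1. ,  0.4,  0. ,  1.6, -0. ,  1.2, -0.1]), 'dq': array([ 0., -0.,  0., -0.,  0.,  0., -0.]), 'effort': array([ -0. , -43.4,   1. , -24.9,   0. ,   0. ,   0. ]), 'eef_pos': array([ 285.7, -582.8,  254.9]), 'eef_rot': array([-3.1, -0.7,  0. ]), 'contact_force': array([-0.4, -0.6,  0.6]), 'moment': array([ 0.,  0., -0.]), 'grip_width': 85.53} 25.0
top [ 447.5  -44.9 1457.4] 514.7937817778077 -0.14988751594660846 [ 0.1 -0.1 -1.6]
console 0.55 [234.8 230.5] [507.9 157.1   0. ]
hinge_top 0.76 [186.4 201.8] [575.2 268.9 127. ]
hinge_seat 0.83 [188.6 206. ] [568.2 272.9  83. ]
rest 0.86 [268.9 218.6] [538.   54.9  83. ]
rest 0.3 [225.5 246. ] [462.7 169.5  83. ]
lamp 0.66 [321.3 188.7] [631.3 -86.4   0. ]
lamp_grip 0.63 [366.9 187.7] [ 634.5 -215.4   14. ]
lamp_head 0.71 [398.8 181. ] [ 657.3 -309.2    0. ]
lamp_head 0.62 [192.6 204.3] [580.5 280.8   0. ]
lamp_head 0.25 [441.7 239.9] [ 489.4 -433.5    0. ]
pin 0.63 [445.1 248.7] [ 464.3 -442.4    3. ]
pin_shoulder 0.39 [445.5 246. ] [ 470.9 -424.7   72. ]
block 0.92 [442.8 238. ] [ 494.9 -436.7    0. ]

[... 1508 characters left out ...]
 0.81 [315.8 284.3] [ 530.3 -245.     0. ]
knob1 0.6 [278.  266.6] [ 461.1 -171.9    0. ]
knob1 0.57 [281.7 292.6] [ 454.7 -250.     0. ]
knob1 0.57 [266.2 243.4] [447.5 -87.5   0. ]
knob1 0.55 [299.3 315.7] [ 477.3 -318.6    0. ]
knob1 0.54 [240.5 265.6] [ 379.2 -148.1    0. ]
knob1 0.51 [309.3 258.9] [ 535.6 -165.     0. ]
post1 0.89 [261.4 171.8] [474.3 143.5  60. ]
post1 0.86 [259.3 195.4] [452.5  31.   60. ]
post1 0.78 [259.1 181. ] [461.4  98.4  60. ]
post1 0.69 [261.6 156.1] [487.9 231.1  60. ]
post1 0.68 [339.8 233.4] [ 607.5 -162.8   60. ]
post1 0.58 [276.1 265. ] [ 450.  -226.7   60. ]
remote 0.8 [389.5 234.4] [ 749.9 -130.3   -0. ]
tumbler 0.63 [396.6 353. ] [ 631.6 -448.4    0. ]
```

Run:
```python
import cv2
im=cv2.imread("pics/top0.png")[130:300,160:480]; cv2.imwrite("pics/t1.png",cv2.resize(im,(800,425),interpolation=cv2.INTER_CUBIC))
im=cv2.imread("pics/side0.png")[110:380,210:450]; cv2.imwrite("pics/s1.png",cv2.resize(im,(533,600),interpolation=cv2.INTER_CUBIC))
im=cv2.imread("pics/top0.png")[210:290,310:410]; cv2.imwrite("pics/t2.png",cv2.resize(im,(750,600),interpolation=cv2.INTER_CUBIC))
```

```text
(no output)
```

View pics/t1.png

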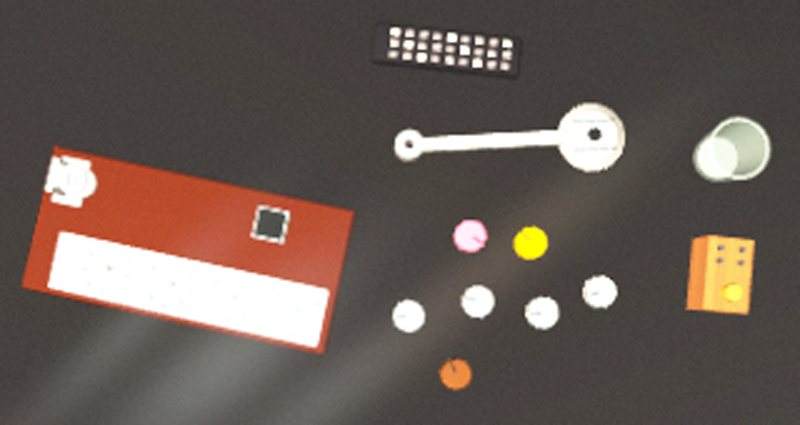

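View pics/s1.png

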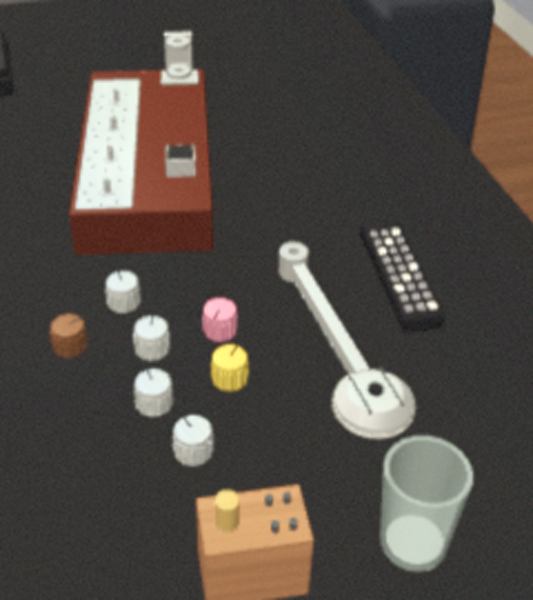

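View pics/t2.png

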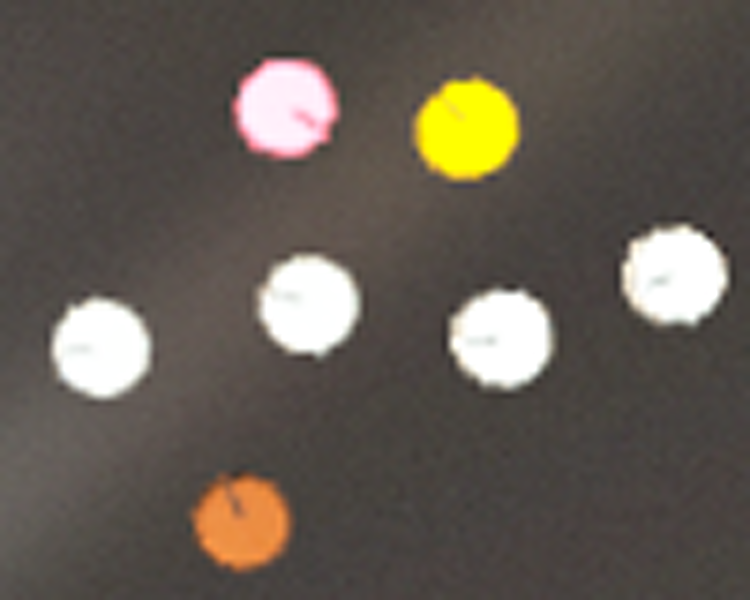

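The pictures show four silver knobs, at about (321,255), (348,250), (378,252) and (401,247) in the top view. The look-alikes are brown (340,279), pink (345,220) and yellow (374,227), and I'll leave those alone. The lamp lies with its eye at (321,188) and head at (399,182). The pin stands in the block at (445,246), and the console is on the left. Next I'll fit the geometry precisely from the depth images.

```bash
cat > m.py <<'E'
from h import *
np.set_printoptions(precision=1,suppress=True)
from scipy.optimize import least_squares
def circ(q,r=None):
    c0=q.mean(0)
    f=(lambda a:np.hypot(*(q-a[:2]).T)-(r or a[2]))
    return least_squares(f,[*c0,r or 15],loss="soft_l1").x
for c in ("top","side"):
    p=ctrl.capture(c); W=cloud(p); P=W.reshape(-1,3); P=P[~np.isnan(P[:,0])]
    def sel(zl,zh,xy,r): 
        return P[(P[:,2]>zl)&(P[:,2]<zh)&(np.hypot(P[:,0]-xy[0],P[:,1]-xy[1])<r)]
    print(c)
    q=P[(P[:,2]>55)&(P[:,2]<66)&(P[:,1]>-60)]
    rc=cv2.minAreaRect(q[:,:2].astype(np.float32)); print("console",rc,np.median(q[:,2]))
    for n,xy,z,r in [("knobA",(450,-88),30,17),("knobB",(461,-167),30,17),("knobC",(454,-249),30,17),("knobD",(474,-316),30,17),("eye",(633,-83),32,16),("head",(655,-308),24,38),("pin",(468,-442),100,9),("knuckle",(575,268),127,16)]:
        q=sel(z-6,z+6,xy,r+14)
        if len(q)<5: print(n,len(q));continue
        lo,hi=q[:,:2].min(0),q[:,:2].max(0)
        mc=cv2.minEnclosingCircle(q[:,:2].astype(np.float32))
        print(n,len(q),q.mean(0),"mid",(lo+hi)/2,hi-lo,"enc",np.array(mc[0]),round(mc[1],1))
    q=sel(15,30,(645,-190),100); q=q[(q[:,1]<-105)&(q[:,1]>-245)]
    if len(q)>10: print("bar",np.polyfit(q[:,1],q[:,0],1),np.median(q[:,2]),len(q))
E
python3 m.py
```

```text
top
console ((350.3206481933594, 235.5233612060547), (616.3984375, 502.455078125), 78.6190185546875) 60.35898381833351
knobA 103 [441.4 -92.1  30. ] mid [441.6 -91.4] [30.4 30.5] enc [442.3 -92.5] 16.9
knobB 111 [ 458.9 -168.5   29.6] mid [ 459.2 -169. ] [30.6 31.1] enc [ 458.8 -169.3] 16.5
knobC 108 [ 447.1 -241.7   29.6] mid [ 447.6 -241.8] [33.2 31.2] enc [ 447.3 -242.2] 17.1
knobD 107 [ 471.  -307.3   29.5] mid [ 471.9 -308.4] [30.7 32.4] enc [ 471.3 -307.7] 16.9
eye 85 [630.1 -91.1  31.6] mid [629.6 -93.1] [28.7 33.7] enc [629.7 -93.1] 17.8
head 375 [ 645.  -298.2   23.1] mid [ 643.  -294.8] [69.3 75.2] enc [ 646.4 -295.7] 38.5
pin 33 [ 469.4 -436.5   99.7] mid [ 469.2 -436.7] [13.4 15. ] enc [ 469.6 -437.1] 8.3
knuckle 148 [578.1 270.5 126.7] mid [580.1 269.8] [36.6 42.5] enc [579.2 271.1] 23.6
bar [ -0.1 662.1] 21.514123203681265 506
side
console ((808.4459228515625, 1258.455078125), (2633.295654296875, 2624.59912109375), 0.4127214550971985) 59.83040656269429
knobA 118 [443.5 -98.8  28.6] mid [443.7 -97.3] [31.7 32.9] enc [443.8 -96.9] 17.1
knobB 134 [ 460.4 -175.1   29.2] mid [ 460.4 -172.5] [31.5 33.7] enc [ 460.  -172.5] 16.9
knobC 172 [ 449.  -247.4   30.1] mid [ 449.5 -246.1] [31.7 32.8] enc [ 449.5 -245.8] 16.9
knobD 196 [ 473.1 -312.    29.7] mid [ 473.4 -310.5] [33.  33.8] enc [ 473.2 -310.7] 17.1
eye 99 [634.5 -97.1  30.4] mid [634.9 -94.9] [30.2 34.6] enc [637.  -94.6] 17.5
head 616 [ 648.4 -304.3   23.8] mid [ 650.9 -297.4] [65.  78.9] enc [ 648.3 -297.1] 39.7
pin 102 [ 472.3 -441.3   99.8] mid [ 472.7 -439.8] [17.1 18.8] enc [ 472.4 -440. ] 9.9
knuckle 76 [580.9 263.9 125.7] mid [583.2 267.8] [34.8 48.9] enc [577.9 268.4] 25.3
bar [ -0.3 630.7] 21.983539317662746 578
```

```bash
cat > c.py <<'E'
from h import *
np.set_printoptions(precision=2,suppress=True)
for c in ("top","side"):
    p=ctrl.capture(c); P=cloud(p).reshape(-1,3); P=P[~np.isnan(P[:,0])]
    q=P[(P[:,2]>56)&(P[:,2]<65)&(P[:,1]>-50)&(P[:,1]<360)&(P[:,0]>380)&(P[:,0]<640)]
    (cx,cy),wh,a=cv2.minAreaRect(q[:,:2].astype(np.float32)); 
    yaw=np.deg2rad(a); yaw=(yaw+np.pi/4)%(np.pi/2)-np.pi/4
    print(c,"console",cx,cy,wh,"yaw",yaw,len(q))
    Rz=R.from_euler("z",yaw).as_matrix()
    l=lambda x,y,z:Rz@[x,y,0]+[cx,cy,z]
    print("hinge",l(45,125,127),"rest",l(45,-85,83),"posts",[l(-40,y,60)[:2] for y in(-130,-60,10,80)])
    # local coords of detections
    for n,z in (("post1",60),("hinge_top",127),("rest",83),("hinge_seat",83),("post1",80)):
        for cf,uv in pin(p,n):
            if cf>.6:
                w=at_z(p,uv,z)[0]; print(n,z,cf,(Rz.T@(w-[cx,cy,0]))[:2])
    # rest top and knuckle in local
    L=(P-[cx,cy,0])@Rz
    for n,m in (("rest",(abs(L[:,0]-45)<30)&(abs(L[:,1]+85)<30)&(L[:,2]>78)&(L[:,2]<88)),("knuck",(abs(L[:,0]-45)<30)&(abs(L[:,1]-120)<35)&(L[:,2]>122)&(L[:,2]<132))):
        s=L[m]; print(n,len(s),s.min(0) if len(s) else '',s.max(0) if len(s) else '',s.mean(0))
    for k in range(4):
        y=(-130,-60,10,80)[k]; s=L[(abs(L[:,0]+40)<15)&(abs(L[:,1]-y)<15)&(L[:,2]>66)&(L[:,2]<90)]; print("post",len(s),s.mean(0) if len(s) else '')
E
python3 c.py
```

```text
top console 508.5450134277344 150.97091674804688 (340.08074951171875, 158.54725646972656) yaw -0.1962543328403914 5889
hinge [577.06 264.8  127.  ] rest [536.11  58.83  83.  ] posts [array([443.96,  31.27]), array([457.61,  99.92]), array([471.26, 168.58]), array([484.91, 237.24])]
post1 60 0.79 [-41.23  76.13]
post1 60 0.69 [ -35.32 -136.36]
hinge_top 127 0.92 [ 42.76 127.04]
hinge_seat 83 0.73 [ 39.84 121.84]
hinge_seat 83 0.63 [-40.56  12.64]
post1 80 0.79 [-40.95  72.12]
post1 80 0.69 [ -35.12 -137.33]
rest 149 [  27.1  -101.89   78.02] [ 60.75 -67.87  87.88] [ 44.2  -84.95  83.11]
knuck 141 [ 29.56 109.01 122.03] [ 62.3  149.05 131.84] [ 44.74 130.56 126.69]
post 9 [ -40.31 -127.09   76.29]
post 12 [-37.99 -60.41  73.64]
post 14 [-38.7    7.77  74.73]
post 12 [-40.    80.37  74.89]
side console 512.0942993164062 147.78518676757812 (345.9195556640625, 160.32757568359375) yaw -0.19591264927253427 3455
hinge [580.57 261.63 127.  ] rest [539.69  55.65  83.  ] posts [array([447.55,  28.06]), array([461.18,  96.72]), array([474.81, 165.38]), array([488.43, 234.04])]
post1 60 0.94 [-29.92  76.5 ]
post1 60 0.89 [ -41.35 -119.2 ]
post1 60 0.77 [-39.49  -0.07]
hinge_top 127 0.97 [ 47.63 130.65]
rest 83 0.7 [ 48.04 -83.76]
hinge_seat 83 0.64 [ 46.74 125.11]
post1 80 0.94 [-27.12  41.13]
post1 80 0.89 [ -38.18 -148.15]
post1 80 0.77 [-36.38 -32.93]
rest 104 [  30.37 -105.92   78.36] [ 62.06 -67.13  85.87] [ 46.15 -89.02  82.46]
knuck 70 [ 28.08 107.93 122.3 ] [ 61.26 147.6  128.83] [ 44.91 127.11 126.11]
post 19 [ -38.91 -131.54   73.09]
post 14 [-39.02 -62.04  74.39]
post 15 [-39.25   7.37  72.33]
post 12 [-38.7   77.16  73.36]
```

```bash
cat >> h.py <<'E'
def go(x,y,z,jaw=None,quiet=False):
    """tool-frame deltas in cm & turn to a TCP target; jaw = world angle of the jaw axis (mod pi)"""
    s=ctrl.get_state(); M=R.from_rotvec(s["eef_rot"]).as_matrix(); e=np.array(s["eef_pos"])
    d=M.T@(np.array([x,y,z])-e)/10
    cur=np.arctan2(M[1,1],M[0,1]); t=0
    if jaw is not None: t=-((jaw-cur+np.pi/2)%np.pi-np.pi/2)
    print("t%.1f TCP %s tilt %.3f jaw %.3f w %.1f F %s j7 %.2f"%(s["time_s"],np.round(e,1),np.arccos(-M[2,2]),cur,s["grip_width"],np.round(s["contact_force"],1),s["joints"][6]),"-> delta cm",np.round(d,2),"turn",round(t,3))
E
python3 - <<'E'
from h import *
np.set_printoptions(precision=2,suppress=True)
p=ctrl.capture("top"); P=cloud(p).reshape(-1,3); P=P[~np.isnan(P[:,0])]
q=P[(P[:,2]>14)&(P[:,2]<29)&(P[:,1]<-120)&(P[:,1]>-245)&(P[:,0]>600)&(P[:,0]<680)]
a=np.polyfit(q[:,1],q[:,0],1); print(a,len(q),np.ptp(q[:,0]-np.polyval(a,q[:,1])))
for y in(-93,-215,-300): print(y,np.polyval(a,y))
th=np.arctan2(-1,-a[0]); u=np.array([np.cos(th),np.sin(th)])
q=P[(P[:,2]>10)&(P[:,2]<40)&(P[:,1]<0)&(P[:,1]>-370)&(P[:,0]>590)&(P[:,0]<700)]
s=q[:,:2]@u; print("th",th,"ends",np.sort(s)[:3],np.sort(s)[-3:], "span should be 16+210+38=264")
base=np.array([np.polyval(a,-93),-93]); s0=(s.min()+s.max()-264)/2+16
eye=base+u*(s0-base@u); print("eye",eye,"grip",eye+125*u,"head",eye+210*u)
g=eye+125*u+[1.5,-1.7]; go(*g,130,th+np.pi/2); go(*g,28,th+np.pi/2)
E
```

```text
[ -0.07 623.83] 220 14.983641338568987
-93 630.4606428720789
-215 639.1618177883322
-300 645.224111787361
th -1.4995957828729674 ends [120.48 120.77 120.85] [381.48 381.71 382.25] span should be 16+210+38=264
eye [630.3  -90.76] grip [ 639.19 -215.44] head [ 645.24 -300.23]
t2.2 TCP [ 286.2 -583.6  256.3] tilt 0.000 jaw -1.115 w 85.0 F [-0.4  1.6  0.1] j7 -0.05 -> delta cm [ 47.97 -17.3   12.63] turn -1.186
t2.2 TCP [ 286.2 -583.6  256.3] tilt 0.000 jaw -1.115 w 85.0 F [-0.4  1.6  0.1] j7 -0.05 -> delta cm [ 47.97 -17.3   22.83] turn -1.186
```

move_arm:
  series:
    - [0.6,4,-1.4,0,0]
    - [0.6,8,-2.9,0,0]
    - [0.6,12.5,-4.5,0,0]
    - [0.6,17,-6.1,0,0]
    - [0.6,20,-7.2,0,0]
  squeeze: 50

```text
time_s: 2.75
eef_pos: [437.5, -427.0, 256.5]
eef_rot: [-3.058, -0.717, -0.004]
contact_force: [0.8, -0.1, 0.1]
grip_width: 51.3
```

move_arm:
  series:
    - [0.6,4,-1.4,1,0]
    - [0.6,8,-2.9,2,0]
    - [0.6,12.5,-4.5,3,0]
    - [0.6,17,-6.1,4,0]
    - [0.6,20,-7.2,5,0]

```text
time_s: 3.25
eef_pos: [587.8, -269.1, 207.0]
eef_rot: [-3.055, -0.723, -0.008]
contact_force: [0.1, -0.0, 0.6]
grip_width: 51.2
```

move_arm:
  series:
    - [0.6,0,0,0,-0.14]
    - [0.6,0,0,0,-0.28]
    - [0.6,0,0,0,-0.42]
    - [0.6,0,0,0,-0.56]
    - [0.6,0,0,0,-0.7]

```text
time_s: 3.75
eef_pos: [587.8, -269.2, 207.0]
eef_rot: [-2.618, -1.736, -0.008]
contact_force: [-0.2, -0.5, 0.9]
grip_width: 51.2
```

```bash
python3 -c "
from h import *
go(640.7,-217.1,100,-1.4996+np.pi/2)"
```

```text
t3.8 TCP [ 587.8 -269.2  207. ] tilt 0.005 jaw -0.400 w 51.2 F [-0.2 -0.5  0.9] j7 -0.13 -> delta cm [ 6.81  2.82 10.73] turn -0.471
```

move_arm:
  series:
    - [0.6,2,0.8,2,-0.12]
    - [0.6,4,1.7,4,-0.24]
    - [0.6,6,2.5,7,-0.36]
    - [0.6,6.8,2.8,10,-0.47]
    - [0.6,6.8,2.8,10.7,-0.47]

```text
time_s: 4.25
eef_pos: [638.7, -213.9, 96.1]
eef_rot: [-2.134, -2.296, -0.006]
contact_force: [-1.3, -0.1, -0.6]
grip_width: 51.2
```

Run:
```python
from h import *
go(640.7,-217.1,28,-1.4996+np.pi/2)
p=ctrl.capture("side"); im=p["pixels"].copy()
cv2.imwrite("pics/s2.png",cv2.resize(im[180:330,270:430],(800,750))[:600])
p=ctrl.capture("top");P=cloud(p).reshape(-1,3)
q=P[(P[:,2]>60)&(P[:,2]<400)&(P[:,1]<-120)&(P[:,1]>-320)&(P[:,0]>540)&(P[:,0]<740)]
h=np.percentile(q[:,2],[50,99]); print(h,len(q))
```

```text
t4.2 TCP [ 638.7 -213.9   96.1] tilt 0.008 jaw 0.073 w 51.2 F [-1.3 -0.1 -0.6] j7 0.16 -> delta cm [-0.39  0.19  6.8 ] turn 0.002
[241.81570672 399.26068793] 178
```

View pics/s2.png

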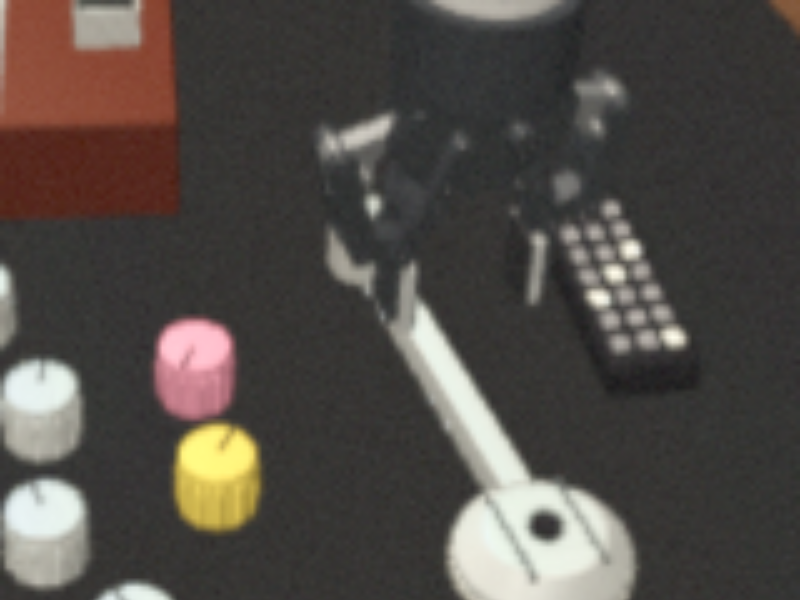

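The picture shows the gripper straddling the bar, with the fingers at about (400,300) and (535,270) in the crop. Next I lower it and grip.

move_arm:
  series:
    - [0.6,-0.2,0.1,2,0]
    - [0.6,-0.4,0.2,4,0]
    - [0.6,-0.4,0.2,6,0]
    - [0.6,-0.4,0.2,6.7,0]
    - [0.6,-0.4,0.2,6.7,0]

```text
time_s: 4.85
eef_pos: [639.3, -221.2, 29.4]
eef_rot: [-2.142, -2.29, -0.001]
contact_force: [0.7, -0.4, -0.2]
grip_width: 51.3
```

move_arm:
  series:
    - [0.0,0,0,0,0]
    - [0,0,0,0,0]
    - [0,0,0,0,0]
    - [0,0,0,0,0]
    - [0,0,0,0,0]

```text
time_s: 5.35
eef_pos: [640.6, -221.5, 30.9]
eef_rot: [-2.144, -2.291, -0.003]
contact_force: [0.4, 0.0, 4.1]
grip_width: 12.4
```

move_arm:
  series:
    - [0.0,0,0,-1,0]
    - [0,0,0,-3,0]
    - [0,0,0,-6,0]
    - [0,0,0,-9,0]
    - [0,0,0,-9,0]

```text
time_s: 5.85
eef_pos: [643.8, -222.7, 126.1]
eef_rot: [2.144, 2.29, 0.009]
contact_force: [1.6, 0.4, -2.7]
grip_width: 13.3
```

```bash
cat > l.py <<'E'
from h import *
np.set_printoptions(precision=2,suppress=True)
def lamp(z0,c="top"):
    "fit the held lamp: z0 = underside estimate"
    p=ctrl.capture(c); W=cloud(p); s=ctrl.get_state(); e=np.array(s["eef_pos"])
    M=R.from_rotvec(s["eef_rot"]).as_matrix(); u=M[:2,0]*1.0; u/=np.hypot(*u)
    P=W.reshape(-1,3); P=P[~np.isnan(P[:,0])]
    D=P[:,:2]-e[:2]; a=D@u; b=D@[-u[1],u[0]]
    m=(abs(a)<190)&(abs(b)<45)&(P[:,2]>z0+16)&(P[:,2]<z0+40)
    return p,P[m],a[m],b[m],u,e
if __name__=="__main__":
    import sys
    z0=float(sys.argv[1]); c=sys.argv[2] if len(sys.argv)>2 else "top"
    p,q,a,b,u,e=lamp(z0,c)
    print("e",e,"u",u,len(q),"ends",a.min(),a.max())
    for lo,hi in ((-190,-105),(-105,-50),(-50,50),(50,105),(105,190)):
        m=(a>lo)&(a<hi)
        if m.sum()>4: print((lo,hi),m.sum(),"a %.1f..%.1f b %.1f..%.1f z med %.1f"%(a[m].min(),a[m].max(),b[m].min(),b[m].max(),np.median(q[m,2])),"mean",q[m].mean(0))
E
python3 l.py 90; python3 l.py 90 side;python3 -c "
from h import *
go(640,-217,118)"
```

```text
e [ 642.17 -222.3   123.42] u [-0.07  1.  ] 331 ends -117.33611389942664 146.16941199434973
(-190, -105) 13 a -117.3..-108.3 b -3.6..23.1 z med 110.1 mean [ 639.59 -336.44  110.48]
(-50, 50) 66 a 9.0..48.6 b -5.1..20.5 z med 118.1 mean [ 636.76 -187.8   117.76]
(50, 105) 122 a 50.5..104.3 b -5.0..9.2 z med 118.1 mean [ 634.38 -144.89  117.68]
(105, 190) 130 a 105.8..146.2 b -12.9..17.7 z med 124.3 mean [630.49 -94.97 122.88]
e [ 640.36 -221.91  121.08] u [-0.07  1.  ] 1217 ends -120.03660233225506 142.14516406598244
(-190, -105) 196 a -120.0..-105.0 b -29.0..23.8 z med 111.1 mean [ 649.07 -332.66  111.55]
(-105, -50) 579 a -104.9..-50.3 b -39.1..35.7 z med 116.5 mean [ 644.21 -305.13  115.59]
(-50, 50) 277 a -49.6..49.1 b -23.1..18.3 z med 116.4 mean [ 641.7  -237.9   117.39]
(50, 105) 43 a 50.5..89.2 b -9.2..4.4 z med 115.8 mean [ 638.31 -152.99  115.67]
(105, 190) 122 a 108.8..142.1 b -16.9..13.6 z med 122.7 mean [631.05 -98.03 120.82]
t6.0 TCP [ 640.4 -221.9  121.1] tilt 0.004 jaw 0.066 w 12.5 F [ 0.1 -0.8 -3.7] j7 0.17 -> delta cm [ 0.49 -0.    0.31] turn 0
```

move_arm:
  series:
    - [0,0,0,-0.3,0.07]
    - [0,0,0,-0.6,0.14]
    - [0,0,0,-1,0.2]
    - [0,0,0,-1,0.262]
    - [0,0,0,-1,0.262]

```text
time_s: 6.45
eef_pos: [638.2, -221.4, 128.2]
eef_rot: [-2.421, -1.989, 0.003]
contact_force: [-0.9, 0.4, -3.9]
grip_width: 12.9
```

```bash
python3 -c "
from h import *
go(538,57.6,130,-0.196)"
```

```text
t6.5 TCP [ 638.2 -221.4  128.2] tilt 0.008 jaw -0.195 w 12.9 F [-0.9  0.4 -3.9] j7 -0.06 -> delta cm [ 2.542e+01 -1.525e+01  2.000e-02] turn 0.001
```

move_arm:
  series:
    - [0,3,-1.8,0,0]
    - [0,6,-3.6,0,0]
    - [0,9,-5.4,0,0]
    - [0,12,-7.2,0,0]
    - [0,13,-7.8,0,0]

```text
time_s: 6.95
eef_pos: [583.9, -72.5, 127.3]
eef_rot: [-2.408, -1.995, 0.006]
contact_force: [-0.1, 1.2, -2.0]
grip_width: 12.8
```

move_arm:
  series:
    - [0,3,-1.8,0,0]
    - [0,6,-3.6,0,0]
    - [0,9,-5.4,0,0]
    - [0,12,-7.2,0,0]
    - [0,12.4,-7.4,0,0]

```text
time_s: 7.45
eef_pos: [531.1, 69.1, 128.1]
eef_rot: [-2.395, -2.003, 0.008]
contact_force: [-0.4, 0.6, -2.1]
grip_width: 12.9
```

```bash
python3 l.py 100;python3 l.py 100 side;  python3 -c "
from h import *
go(538,57.6,115,-0.196)"
```

```text
e [532.01  67.13 128.13] u [0.18 0.98] 599 ends -111.84188014340546 189.93816411112894
(-190, -105) 13 a -111.8..-105.2 b -12.8..21.5 z med 117.6 mean [504.98 -37.13 117.98]
(-105, -50) 403 a -104.7..-50.1 b -26.0..40.7 z med 120.2 mean [512.61  -7.96 120.5 ]
(-50, 50) 36 a -49.7..-33.7 b -6.7..20.0 z med 120.7 mean [519.98  25.44 120.7 ]
(50, 105) 12 a 96.6..104.6 b -0.7..9.7 z med 120.4 mean [545.31 167.5  120.81]
(105, 190) 135 a 106.0..189.9 b -15.1..18.8 z med 127.8 mean [551.73 197.37 126.99]
e [533.03  64.41 128.21] u [0.18 0.98] 515 ends -113.08829586420299 96.21835659346745
(-190, -105) 26 a -113.1..-105.0 b -17.5..20.2 z med 117.9 mean [513.69 -41.48 117.89]
(-105, -50) 261 a -104.9..-50.4 b -30.4..30.1 z med 120.7 mean [517.45 -16.94 120.63]
(-50, 50) 188 a -49.8..49.7 b -18.5..20.4 z med 121.4 mean [531.54  61.17 124.29]
(50, 105) 40 a 50.0..96.2 b -4.3..7.1 z med 120.8 mean [545.02 136.69 121.02]
t7.5 TCP [533.   64.4 128.2] tilt 0.016 jaw -0.183 w 13.1 F [ 0.3 -0.4 -2.4] j7 -0.52 -> delta cm [-0.59  0.63  1.31] turn 0.013
```

move_arm:
  series:
    - [0,-0.3,0.3,0.6,0.01]
    - [0,-0.6,0.6,1.27,0.013]
    - [0,-0.6,0.6,1.27,0.013]
    - [0,-0.6,0.6,1.27,0.013]

```text
time_s: 7.95
eef_pos: [537.6, 55.8, 114.6]
eef_rot: [-2.418, -1.98, 0.011]
contact_force: [-0.4, 0.4, -3.5]
grip_width: 13.2
```

```bash
python3 l.py 86;python3 l.py 86 side;  python3 -c "
from h import *
go(553.6,136.1,115.5,-0.196)
print(R.from_rotvec(ctrl.get_state()['eef_rot']).as_matrix().round(3))
p=ctrl.capture('side'); cv2.imwrite('pics/s3.png',cv2.resize(p['pixels'][100:220,220:340],(600,600),interpolation=cv2.INTER_CUBIC))"
```

```text
e [537.79  56.5  114.99] u [0.2  0.98] 603 ends -113.09768247145595 143.72250394958567
(-190, -105) 28 a -113.1..-105.1 b -14.9..24.7 z med 104.9 mean [514.15 -49.29 105.21]
(-105, -50) 403 a -104.9..-50.5 b -29.2..36.1 z med 107.5 mean [517.36 -19.69 107.72]
(-50, 50) 20 a -49.8..-38.4 b -2.9..13.2 z med 106.8 mean [525.47  12.43 106.9 ]
(50, 105) 27 a 89.0..104.5 b -2.6..11.0 z med 107.5 mean [552.11 153.08 108.17]
(105, 190) 125 a 105.6..143.7 b -11.1..17.2 z med 113.7 mean [558.91 179.81 113.22]
e [537.89  56.97 115.28] u [0.2  0.98] 534 ends -117.23088371463169 88.6340905619152
(-190, -105) 50 a -117.2..-105.0 b -19.7..15.9 z med 104.9 mean [518.43 -50.63 105.05]
(-105, -50) 266 a -105.0..-50.9 b -32.0..30.6 z med 107.7 mean [521.98 -25.64 107.53]
(-50, 50) 182 a -48.3..48.6 b -19.6..18.7 z med 108.4 mean [537.85  51.02 110.68]
(50, 105) 36 a 50.3..88.6 b -7.2..3.8 z med 107.5 mean [552.84 122.99 107.46]
t8.1 TCP [537.9  57.  115.3] tilt 0.016 jaw -0.197 w 12.8 F [ 0.   0.2 -2.8] j7 -0.53 -> delta cm [ 8.07 -0.01  0.02] turn -0.001
[[ 0.196  0.981 -0.014]
 [ 0.981 -0.195  0.008]
 [ 0.006 -0.015 -1.   ]]
```

View pics/s3.png

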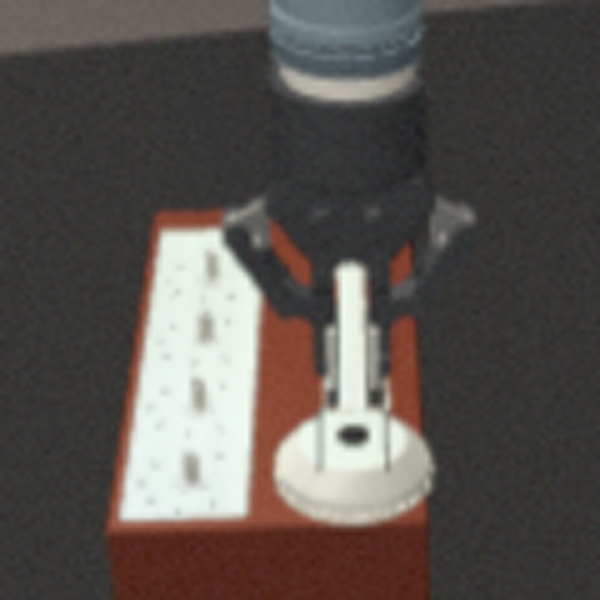

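move_arm:
  series:
    - [0,0,0,-0.28,0]
    - [0,2,0,-0.28,0]
    - [0,4,0,-0.28,0]
    - [0,5,0,-0.28,0]
    - [0,5,0,-0.28,0]

```text
time_s: 8.6
eef_pos: [547.5, 106.2, 118.6]
eef_rot: [-2.416, -1.986, 0.011]
contact_force: [0.1, -0.3, -2.7]
grip_width: 13.0
```

```bash
python3 l.py 87;python3 l.py 87 side;  python3 -c "
from h import *
go(553.6,136.1,118,-0.196)"
```

```text
e [547.52 106.11 118.51] u [0.19 0.98] 778 ends -116.9126524976529 185.74841848674123
(-190, -105) 48 a -116.9..-105.0 b -17.8..25.0 z med 106.5 mean [522.4   -0.56 107.02]
(-105, -50) 476 a -104.9..-50.1 b -32.2..39.7 z med 111.0 mean [527.75  30.27 110.82]
(-50, 50) 50 a -49.9..-26.7 b -13.4..19.2 z med 110.6 mean [535.94  65.45 110.41]
(105, 190) 204 a 107.9..185.7 b -15.6..17.8 z med 120.8 mean [571.99 248.49 119.89]
e [547.56 106.07 118.51] u [0.2  0.98] 538 ends -121.6072554831088 94.99178868724637
(-190, -105) 77 a -121.6..-105.0 b -23.2..23.6 z med 107.0 mean [525.63  -1.93 107.06]
(-105, -50) 253 a -105.0..-50.1 b -36.1..31.7 z med 111.1 mean [532.19  22.71 110.64]
(-50, 50) 170 a -49.7..48.8 b -20.7..17.0 z med 111.6 mean [547.92 100.16 113.02]
(50, 105) 38 a 50.3..95.0 b -7.7..6.3 z med 110.8 mean [562.4  177.43 110.64]
t8.7 TCP [547.6 106.1 118.5] tilt 0.016 jaw -0.196 w 12.8 F [-0.4 -0.1 -2.7] j7 -0.62 -> delta cm [3.06 0.01 0.07] turn -0.0
```

move_arm:
  series:
    - [0,0.7,0,0,0]
    - [0,1.3,0,0,0]
    - [0,1.9,0,0,0]
    - [0,2.4,0,0,0]
    - [0,2.4,0,0,0]

```text
time_s: 9.2
eef_pos: [552.1, 131.4, 118.6]
eef_rot: [-2.414, -1.985, 0.007]
contact_force: [-0.5, 1.4, -4.5]
grip_width: 12.7
```

move_arm:
  series:
    - [0,0.3,0,0,0]
    - [0,0.6,0,0,0]
    - [0,0.8,0,0,0]
    - [0,0.8,0,0,0]

```text
time_s: 9.6
eef_pos: [553.3, 138.5, 118.3]
eef_rot: [-2.414, -1.985, 0.01]
contact_force: [-1.1, -2.0, -4.1]
grip_width: 12.7
```

```bash
python3 -c "
from h import *
go(553.8,137.9,118,-0.196)
p=ctrl.capture('side'); cv2.imwrite('pics/s4.png',cv2.resize(p['pixels'][90:210,220:340],(600,600),interpolation=cv2.INTER_CUBIC))"; python3 l.py 86
```

```text
t9.6 TCP [553.3 138.5 118.3] tilt 0.017 jaw -0.195 w 12.7 F [-1.1 -2.  -4.1] j7 -0.68 -> delta cm [-0.04  0.06  0.03] turn 0.001
e [553.3  138.46 118.32] u [0.19 0.98] 650 ends -115.33494713996713 153.58515166140438
(-190, -105) 52 a -115.3..-105.1 b -19.6..29.0 z med 106.0 mean [528.06  31.96 106.5 ]
(-105, -50) 474 a -104.9..-50.3 b -31.9..39.2 z med 110.6 mean [533.95  61.62 110.32]
(-50, 50) 49 a -49.9..-27.8 b -9.7..20.1 z med 110.6 mean [541.89  98.96 110.43]
(105, 190) 75 a 115.5..153.6 b -16.2..17.3 z med 123.6 mean [575.82 272.51 121.26]
```

View pics/s4.png

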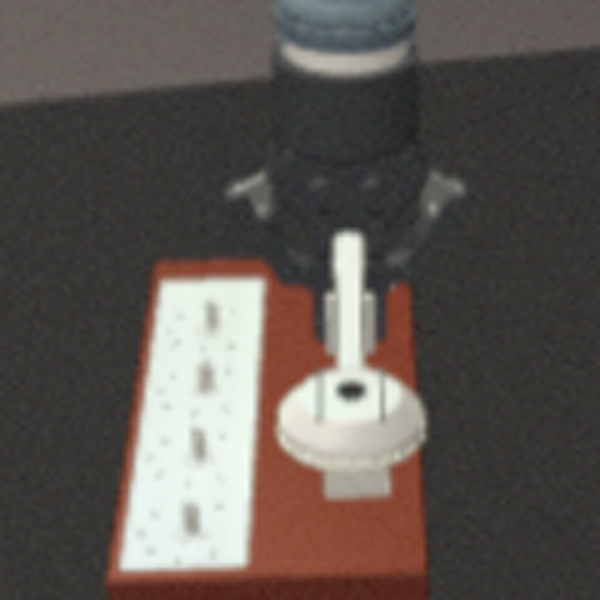

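move_arm:
  series:
    - [0,-0.1,0,0.1,0]
    - [0,-0.1,0,0.2,0]
    - [0,-0.1,0,0.25,0]
    - [0,-0.1,0,0.25,0]

```text
time_s: 10.1
eef_pos: [553.7, 138.3, 116.3]
eef_rot: [-2.414, -1.985, 0.006]
contact_force: [-0.2, 0.3, -3.2]
grip_width: 12.8
```

move_arm:
  series:
    - [0,0,0,0.1,0]
    - [0,0,0,0.2,0]
    - [0,0,0,0.2,0]

```text
time_s: 10.4
eef_pos: [553.8, 138.4, 114.3]
eef_rot: [-2.415, -1.984, 0.006]
contact_force: [0.7, -2.1, -3.5]
grip_width: 13.0
```

```bash
python3 -c "
from h import *
go(553.8,137.9,115,-0.196)"; python3 l.py 84
```

```text
t10.4 TCP [553.8 138.4 114.3] tilt 0.017 jaw -0.195 w 13.0 F [ 0.7 -2.1 -3.5] j7 -0.68 -> delta cm [-0.05  0.   -0.07] turn 0.001
e [553.84 138.33 114.26] u [0.19 0.98] 534 ends -116.45554982000117 152.31972549391784
(-190, -105) 34 a -116.5..-105.1 b -13.2..24.5 z med 102.7 mean [529.63  32.1  103.27]
(-105, -50) 425 a -104.9..-50.1 b -31.7..38.7 z med 106.6 mean [534.48  61.52 106.63]
(-50, 50) 40 a -49.6..-27.2 b -3.4..10.4 z med 107.4 mean [543.07  99.75 107.49]
(105, 190) 35 a 116.0..152.3 b -15.6..17.6 z med 116.7 mean [576.01 272.07 116.32]
```

move_arm:
  series:
    - [0,0,0,0.08,0]
    - [0,0,0,0.15,0]
    - [0,0,0,0.15,0]

```text
time_s: 10.75
eef_pos: [553.9, 138.4, 114.0]
eef_rot: [-2.415, -1.984, 0.007]
contact_force: [-3.0, -2.1, 5.3]
grip_width: 12.8
```

```bash
python3 -c "
from h import *
go(553.8,137.9,115,-0.196)"; python3 l.py 84
```

```text
t10.8 TCP [553.9 138.4 114. ] tilt 0.016 jaw -0.195 w 12.8 F [-3.  -2.1  5.3] j7 -0.68 -> delta cm [-0.05 -0.   -0.1 ] turn 0.001
e [553.92 138.36 114.04] u [0.19 0.98] 555 ends -114.3948848497517 153.04058626759982
(-190, -105) 35 a -114.4..-105.1 b -19.2..27.0 z med 103.1 mean [527.54  33.27 103.15]
(-105, -50) 428 a -104.7..-50.3 b -30.0..39.1 z med 106.2 mean [534.16  62.29 106.4 ]
(-50, 50) 45 a -49.9..-27.0 b -6.9..14.9 z med 107.0 mean [543.09  99.19 106.34]
(105, 190) 47 a 116.0..153.0 b -15.9..18.0 z med 121.5 mean [575.84 272.17 117.37]
```

move_arm:
  series:
    - [0.3,0,0,0,0]
    - [0.4,0,0,0,0]
    - [0.5,0,0,0,0]
    - [0.5,0,0,-2,0]
    - [0.5,0,0,-6,0]

```text
time_s: 11.3
eef_pos: [551.8, 137.1, 171.0]
eef_rot: [-2.411, -1.982, 0.017]
contact_force: [-0.0, -0.5, -0.3]
grip_width: 42.8
```

move_arm:
  series:
    - [0.6,-2,0,-4,0]
    - [0.6,-6,0,-6,0]
    - [0.6,-10,0,-8,0]
    - [0.6,-15,-2,-8,0]
    - [0.6,-20,-4,-8,0]

```text
time_s: 11.8
eef_pos: [480.2, -46.8, 252.3]
eef_rot: [-2.413, -1.985, 0.013]
contact_force: [0.8, -0.6, 0.1]
grip_width: 50.9
```

```bash
cat > lc.py <<'E'
from h import *
import sys
np.set_printoptions(precision=1,suppress=True)
for c,o in (("top",(508.5,151.)),("side",(512.1,147.8))):
    p=ctrl.capture(c); P=cloud(p).reshape(-1,3); P=P[~np.isnan(P[:,0])]
    Rz=R.from_euler("z",-0.196).as_matrix(); L=(P-[*o,0])@Rz
    q=L[(L[:,2]>95)&(L[:,2]<116)&(abs(L[:,0]-45)<60)&(L[:,1]<-30)&(L[:,1]>-150)]
    if len(q)<20: print("no head");continue
    print(c,"head enc",cv2.minEnclosingCircle(q[:,:2].astype(np.float32)),"ext",q.min(0),q.max(0),len(q))
    for lo,hi in ((-30,0),(0,40),(40,80),(80,104)):
        b=L[(L[:,2]>100)&(L[:,2]<113)&(abs(L[:,0]-45)<25)&(L[:,1]>lo)&(L[:,1]<hi)]
        if len(b)>3: print("bar",lo,b.mean(0),len(b))
E
python3 lc.py; python3 -c "
from h import *
go(470,-439,180,0)"
```

```text
top head enc ((44.17905807495117, -75.06023406982422), 44.87596893310547) ext [   6.4 -119.9   95.1] [ 79.1 -30.4 115.1] 614
bar -30 [ 42.6 -15.  106.3] 59
bar 0 [ 42.6  19.8 107. ] 82
bar 40 [ 42.5  59.9 107. ] 80
bar 80 [ 42.4  92.1 107. ] 47
side head enc ((41.467288970947266, -76.31736755371094), 46.13486099243164) ext [   7.6 -122.4   95. ] [ 80.1 -30.2 112.4] 386
bar -30 [ 44.7 -15.6 106.3] 26
bar 0 [ 44.7  19.2 106.3] 35
bar 40 [ 43.8  61.5 106.7] 27
bar 80 [ 44.3  90.8 106.9] 11
t11.9 TCP [476.1 -53.4 250.5] tilt 0.025 jaw -0.207 w 51.2 F [-0.2  0.3 -0.4] j7 -0.21 -> delta cm [-37.86   7.5    6.9 ] turn -0.207
```

move_arm:
  series:
    - [0.6,-5,1,0.5,0]
    - [0.6,-9.5,1.9,1,0]
    - [0.6,-14,2.8,1.5,0]
    - [0.6,-18,3.6,2,0]
    - [0.6,-20,4,2.5,0]

```text
time_s: 12.4
eef_pos: [472.9, -262.2, 224.5]
eef_rot: [-2.432, -1.963, 0.027]
contact_force: [-0.4, 0.3, -0.0]
grip_width: 51.1
```

move_arm:
  series:
    - [0.6,-5,1,1,0]
    - [0.6,-9.5,1.9,2,0]
    - [0.6,-14,2.8,3,0]
    - [0.6,-16,3.2,3,0]
    - [0.6,-16,3.2,3,0]

```text
time_s: 12.9
eef_pos: [467.8, -430.4, 193.2]
eef_rot: [-2.44, -1.954, 0.03]
contact_force: [-0.3, -0.9, 0.3]
grip_width: 51.5
```

move_arm:
  series:
    - [0.6,0,0,0,0.14]
    - [0.6,0,0,0,0.28]
    - [0.6,0,0,0,0.42]
    - [0.6,0,0,0,0.56]
    - [0.6,0,0,0,0.56]

```text
time_s: 13.4
eef_pos: [469.4, -428.2, 193.2]
eef_rot: [-2.888, -1.211, 0.034]
contact_force: [0.6, -0.3, 0.6]
grip_width: 51.1
```

```bash
python3 -c "
from h import *
go(470.9,-438.5,130,np.pi/2)
p=ctrl.capture('top');P=cloud(p).reshape(-1,3)
q=P[(P[:,2]>66)&(P[:,2]<78)&(abs(P[:,0]-494)<60)&(abs(P[:,1]+438)<50)]
print(cv2.minAreaRect(q[:,:2].astype(np.float32)),len(q))"
```

```text
t13.4 TCP [ 469.4 -428.2  193.2] tilt 0.024 jaw -0.777 w 51.1 F [ 0.6 -0.3  0.6] j7 -0.12 -> delta cm [-0.53  0.95  6.31] turn 0.794
((489.5274658203125, -439.1170654296875), (51.01492691040039, 80.6682357788086), 84.32648468017578) 385
```

move_arm:
  series:
    - [0.6,0,0,0,0.14]
    - [0.6,0,0,0,0.28]
    - [0.6,0,0,0,0.42]
    - [0.6,0,0,0,0.56]
    - [0.6,0,0,0,0.7]

```text
time_s: 13.95
eef_pos: [469.9, -427.3, 193.2]
eef_rot: [-3.135, -0.149, 0.037]
contact_force: [-0.2, 0.0, 0.2]
grip_width: 50.8
```

move_arm:
  series:
    - [0.6,0,0,1,0]
    - [0.6,0,0,2,0]
    - [0.6,0,0,2,0]

```text
time_s: 14.25
eef_pos: [468.3, -425.5, 170.4]
eef_rot: [-3.131, -0.154, 0.042]
contact_force: [-0.2, 0.7, 0.1]
grip_width: 51.4
```

```bash
python3 -c "
from h import *
go(470.9,-438.5,100,np.pi/2)
print(R.from_rotvec(ctrl.get_state()['eef_rot']).as_matrix().round(3))"
```

```text
t14.2 TCP [ 468.3 -425.5  170.4] tilt 0.028 jaw -1.472 w 51.4 F [-0.2  0.7  0.1] j7 -0.77 -> delta cm [0.32 1.37 7.02] turn 0.098
[[ 0.995  0.098 -0.027]
 [ 0.099 -0.995  0.005]
 [-0.027 -0.007 -1.   ]]
```

move_arm:
  series:
    - [0.55,0.15,0.7,1,0]
    - [0.55,0.32,1.37,3,0]
    - [0.55,0.32,1.37,4.5,0]
    - [0.55,0.32,1.37,4.5,0]

```text
time_s: 14.65
eef_pos: [469.4, -437.2, 121.5]
eef_rot: [-3.127, -0.154, 0.05]
contact_force: [-0.9, -0.6, 0.1]
grip_width: 46.9
```

```bash
python3 -c "
from h import *
go(470.9,-438.5,101)
p=ctrl.capture('side'); cv2.imwrite('pics/s5.png',cv2.resize(p['pixels'][280:400,260:380],(600,600),interpolation=cv2.INTER_CUBIC))"
```

```text
t14.7 TCP [ 469.4 -437.2  121.5] tilt 0.034 jaw -1.472 w 46.9 F [-0.9 -0.6  0.1] j7 -0.75 -> delta cm [0.2  0.17 2.05] turn 0
```

View pics/s5.png

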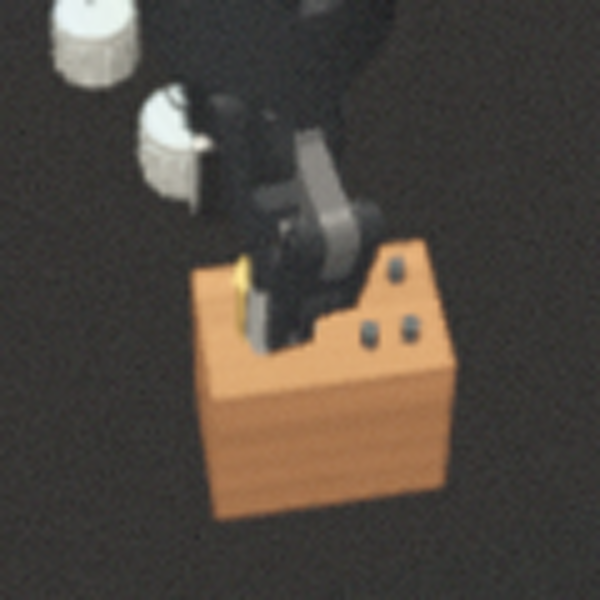

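move_arm:
  series:
    - [0.55,0.1,0.17,1,0]
    - [0.55,0.2,0.17,2,0]
    - [0.55,0.2,0.17,2.05,0]

```text
time_s: 15.0
eef_pos: [471.1, -437.9, 100.8]
eef_rot: [-3.126, -0.155, 0.051]
contact_force: [-1.0, 1.2, 0.2]
grip_width: 46.7
```

move_arm:
  series:
    - [0,0,0,0,0]
    - [0,0,0,0,0]
    - [0,0,0,0,0]
    - [0,0,0,0,0]
    - [0,0,0,0,0]
  squeeze: 50

```text
time_s: 15.5
eef_pos: [471.3, -438.2, 101.1]
eef_rot: [-3.127, -0.155, 0.05]
contact_force: [0.0, -0.5, -0.8]
grip_width: 15.4
```

move_arm:
  series:
    - [0,0,0,-1,0]
    - [0,0,0,-3,0]
    - [0,0,0,-6,0]
    - [0,0,0,-9,0]
    - [0,0,0,-9,0]

```text
time_s: 16.0
eef_pos: [477.2, -441.4, 197.6]
eef_rot: [-3.134, -0.155, 0.037]
contact_force: [0.0, -0.9, -0.8]
grip_width: 15.4
```

```bash
python3 -c "
from h import *
go(578.8,263.1,215)
print(R.from_rotvec(ctrl.get_state()['eef_rot']).as_matrix().round(3))
p=ctrl.capture('side'); cv2.imwrite('pics/s6.png',cv2.resize(p['pixels'][230:390,240:400],(600,600),interpolation=cv2.INTER_CUBIC))"
```

```text
t16.0 TCP [ 477.2 -441.4  197.6] tilt 0.024 jaw -1.472 w 15.4 F [ 0.  -0.9 -0.8] j7 -0.75 -> delta cm [ 17.04 -69.11  -1.8 ] turn 0
[[ 0.995  0.099 -0.023]
 [ 0.099 -0.995  0.003]
 [-0.023 -0.005 -1.   ]]
```

View pics/s6.png

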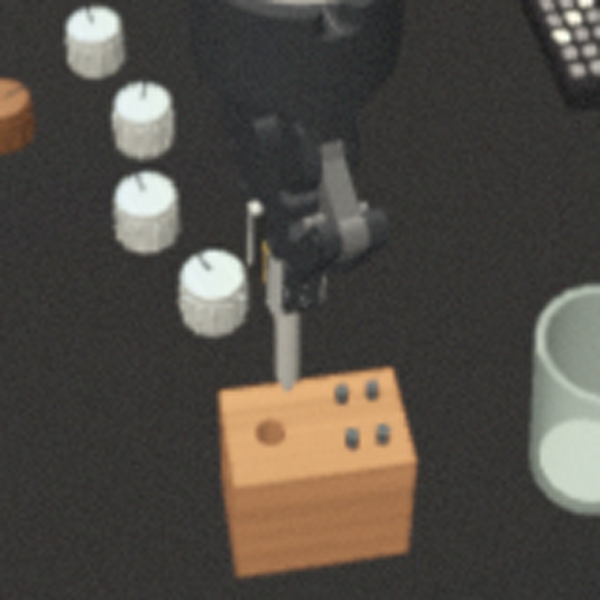

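move_arm:
  series:
    - [0,0.5,-3,-2,0]
    - [0,1.5,-7,-4,0]
    - [0,2.5,-11,-5,0]
    - [0,3.7,-15,-5,0]
    - [0,5,-20,-5,0]

```text
time_s: 16.55
eef_pos: [506.1, -237.7, 244.7]
eef_rot: [-3.131, -0.152, 0.043]
contact_force: [1.0, 0.3, -1.7]
grip_width: 15.3
```

move_arm:
  series:
    - [0,1.2,-5,0,0]
    - [0,2.4,-10,0,0]
    - [0,3.7,-15,0,0]
    - [0,5,-20,0,0]
    - [0,6,-24,0,0]

```text
time_s: 17.05
eef_pos: [541.4, 9.4, 243.8]
eef_rot: [-3.131, -0.153, 0.047]
contact_force: [0.7, 0.8, 0.5]
grip_width: 15.0
```

move_arm:
  series:
    - [0,1.2,-5,0,0]
    - [0,2.4,-10,0,0]
    - [0,3.6,-15,0,0]
    - [0,5,-20,0,0]
    - [0,5,-20,0,0]

```text
time_s: 17.55
eef_pos: [568.9, 223.2, 242.9]
eef_rot: [-3.124, -0.171, 0.052]
contact_force: [0.1, 0.0, -0.3]
grip_width: 15.1
```

```bash
python3 -c "
from h import *
go(578.8,263.1,240)
print(R.from_rotvec(ctrl.get_state()['eef_rot']).as_matrix().round(3))"
```

```text
t17.6 TCP [568.9 223.2 242.9] tilt 0.035 jaw -1.462 w 15.1 F [ 0.1  0.  -0.3] j7 -1.95 -> delta cm [ 1.43 -3.85  0.3 ] turn 0
[[ 0.993  0.109 -0.034]
 [ 0.109 -0.994  0.011]
 [-0.032 -0.014 -0.999]]
```

move_arm:
  series:
    - [0,0.5,-1.3,0,0]
    - [0,1,-2.6,0,0]
    - [0,1.47,-3.9,0,0]
    - [0,1.47,-3.9,0,0]

```text
time_s: 17.95
eef_pos: [579.2, 265.6, 242.8]
eef_rot: [-3.122, -0.174, 0.052]
contact_force: [-0.8, 0.0, -1.2]
grip_width: 14.9
```

```bash
python3 -c "
from h import *
go(579.2,263.8,230)
p=ctrl.capture('side'); cv2.imwrite('pics/s7.png',cv2.resize(p['pixels'][75:165,250:340],(600,600),interpolation=cv2.INTER_CUBIC))
print(proj(p,[[580.57,261.63,127],[580.57,261.63,152]]))"
```

```text
t17.9 TCP [579.2 265.6 242.8] tilt 0.036 jaw -1.460 w 14.9 F [-0.8  0.  -1.2] j7 -2.01 -> delta cm [0.03 0.2  1.28] turn 0
[[289.62436431 127.76609977]
 [289.37695092 120.04849221]]
```

View pics/s7.png

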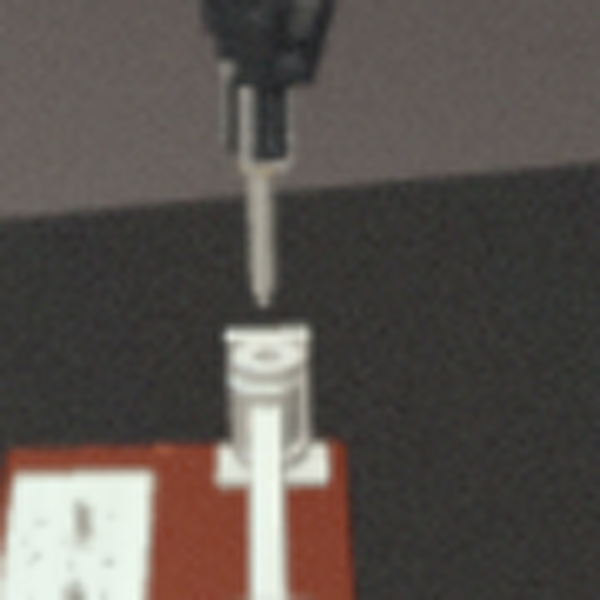

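move_arm:
  series:
    - [0,0.12,0.2,0.6,0]
    - [0,0.12,0.2,1.2,0]
    - [0,0.12,0.2,1.8,0]
    - [0,0.12,0.2,2.2,0]
    - [0,0.12,0.2,2.2,0]

```text
time_s: 18.5
eef_pos: [579.3, 261.6, 219.5]
eef_rot: [-3.125, -0.171, 0.056]
contact_force: [0.1, -0.8, -1.6]
grip_width: 15.0
```

```bash
python3 -c "
from h import *
go(580.2,263.8,208)
p=ctrl.capture('side'); cv2.imwrite('pics/s8.png',cv2.resize(p['pixels'][75:165,250:340],(600,600),interpolation=cv2.INTER_CUBIC))"
```

```text
t18.5 TCP [579.3 261.6 219.5] tilt 0.037 jaw -1.462 w 15.0 F [ 0.1 -0.8 -1.6] j7 -2.01 -> delta cm [ 0.15 -0.19  1.15] turn 0
```

move_arm:
  series:
    - [0,0.15,-0.19,0,0]
    - [0,0.15,-0.19,0.4,0]
    - [0,0.15,-0.19,0.8,0]
    - [0,0.15,-0.19,0.8,0]

```text
time_s: 18.95
eef_pos: [580.1, 263.8, 211.2]
eef_rot: [-3.125, -0.172, 0.056]
contact_force: [-0.3, -0.0, -0.6]
grip_width: 15.0
```

```bash
python3 -c "
from h import *
go(580.2,263.8,195)
p=ctrl.capture('side'); cv2.imwrite('pics/s8.png',cv2.resize(p['pixels'][75:165,250:340],(600,600),interpolation=cv2.INTER_CUBIC))"
```

```text
t18.9 TCP [580.1 263.8 211.2] tilt 0.038 jaw -1.461 w 15.0 F [-0.3 -0.  -0.6] j7 -2.01 -> delta cm [0.07 0.02 1.62] turn 0
```

View pics/s8.png

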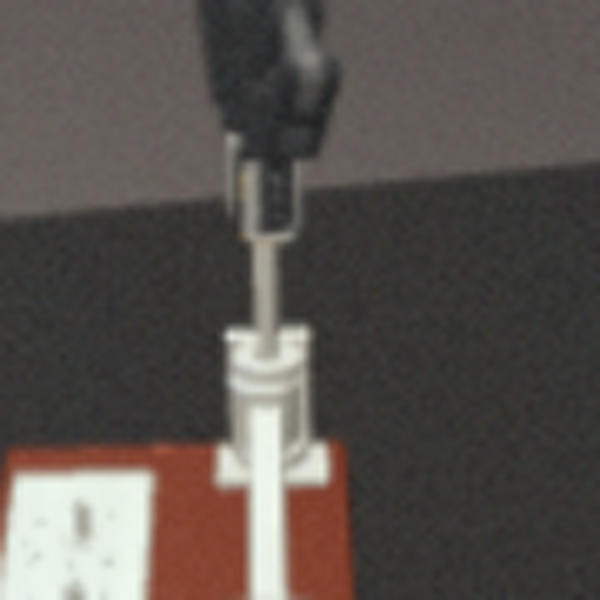

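The pin tip is in the upper hole at crop (267,357) with no side force, so I keep lowering it.

move_arm:
  series:
    - [0,0.02,0.02,0.4,0]
    - [0,0.04,0.02,0.8,0]
    - [0,0.06,0.02,1.2,0]
    - [0,0.07,0.02,1.6,0]
    - [0,0.07,0.02,1.6,0]

```text
time_s: 19.5
eef_pos: [580.5, 263.6, 196.2]
eef_rot: [-3.125, -0.171, 0.056]
contact_force: [-0.3, -1.6, 3.4]
grip_width: 15.2
```

```bash
python3 -c "
from h import *
go(580.2,263.8,175)"
```

```text
t19.5 TCP [580.5 263.6 196.2] tilt 0.037 jaw -1.462 w 15.2 F [-0.3 -1.6  3.4] j7 -2.02 -> delta cm [0.05 0.01 2.12] turn 0
```

move_arm:
  series:
    - [0,0.02,0.01,0.4,0]
    - [0,0.03,0.01,0.8,0]
    - [0,0.04,0.01,1.2,0]
    - [0,0.05,0.01,1.6,0]
    - [0,0.05,0.01,1.6,0]

```text
time_s: 20.0
eef_pos: [580.3, 263.6, 180.4]
eef_rot: [-3.126, -0.171, 0.056]
contact_force: [-2.3, -1.5, 3.4]
grip_width: 14.7
```

```bash
python3 -c "
from h import *
go(580.2,263.8,160)"
```

```text
t20.0 TCP [580.3 263.6 180.4] tilt 0.038 jaw -1.462 w 14.7 F [-2.3 -1.5  3.4] j7 -2.02 -> delta cm [0.07 0.01 2.04] turn 0
```

move_arm:
  series:
    - [0,0.02,0,0.4,0]
    - [0,0.03,0,0.8,0]
    - [0,0.04,0,1.2,0]
    - [0,0.05,0,1.6,0]
    - [0,0.05,0,1.6,0]

```text
time_s: 20.5
eef_pos: [580.1, 263.6, 164.6]
eef_rot: [-3.126, -0.171, 0.057]
contact_force: [-2.6, -1.4, 3.2]
grip_width: 15.2
```

move_arm:
  series:
    - [0,0.01,0,0.3,0]
    - [0,0.02,0,0.6,0]
    - [0,0.02,0,0.8,0]
    - [0,0.02,0,0.9,0]
    - [0,0.02,0,0.9,0]

```text
time_s: 21.0
eef_pos: [580.2, 263.6, 156.4]
eef_rot: [-3.126, -0.171, 0.056]
contact_force: [-2.2, -1.4, 7.0]
grip_width: 15.3
```

```bash
python3 -c "
from h import *
go(580.2,263.8,156)"
```

```text
t21.0 TCP [580.2 263.6 156.4] tilt 0.037 jaw -1.462 w 15.3 F [-2.2 -1.4  7. ] j7 -2.02 -> delta cm [ 0.   -0.02  0.04] turn 0
```

move_arm:
  series:
    - [0,0,0,0.1,0]
    - [0,0,0,0.2,0]
    - [0,0,0,0.2,0]

```text
time_s: 21.3
eef_pos: [580.3, 263.6, 156.0]
eef_rot: [-3.127, -0.17, 0.056]
contact_force: [-3.7, -2.9, 10.1]
grip_width: 14.8
```

move_arm:
  series:
    - [0.4,0,0,0,0]
    - [0.4,0,0,0,0]
    - [0.4,0,0,0,0]
    - [0.4,0,0,-2,0]
    - [0.4,0,0,-6,0]

```text
time_s: 21.8
eef_pos: [579.5, 261.9, 211.6]
eef_rot: [-3.13, -0.171, 0.07]
contact_force: [-0.1, -0.3, -0.0]
grip_width: 34.1
```

move_arm:
  series:
    - [0.3,0,2,-2,0]
    - [0.3,0,6,-2,0]
    - [0.3,0,10,-2,0]
    - [0.3,0,13,-2,0]
    - [0.3,0,13,-2,0]

```text
time_s: 22.3
eef_pos: [595.9, 124.6, 229.7]
eef_rot: [-3.135, -0.155, 0.07]
contact_force: [0.1, -0.1, -0.0]
grip_width: 25.8
```

```bash
python3 - <<'E'
from h import *
go(560,150,130,-0.196)
o=np.array([508.5,151.,0]);Rz=R.from_euler("z",-0.196).as_matrix()
p=ctrl.capture('top'); P=cloud(p).reshape(-1,3); L=(P-o)@Rz
q=L[(L[:,2]>140)&(L[:,2]<170)&(abs(L[:,0]-45)<25)&(abs(L[:,1]-125)<25)]; print(len(q),np.median(q,0))
p=ctrl.capture('side'); cv2.imwrite('pics/s9.png',cv2.resize(p['pixels'][75:215,220:360],(600,600),interpolation=cv2.INTER_CUBIC))
E
python3 lc.py
```

```text
t22.3 TCP [595.9 124.6 229.7] tilt 0.045 jaw -1.472 w 25.8 F [ 0.1 -0.1 -0. ] j7 -1.79 -> delta cm [-2.87 -2.85 10.12] turn -1.276
44 [ 44.67582489 122.77993818 154.0170509 ]
top head enc ((44.06617736816406, -75.64080047607422), 44.56535720825195) ext [   6.4 -120.2   95. ] [ 78.6 -31.3 114.9] 610
side head enc ((44.727516174316406, -76.22723388671875), 45.54616928100586) ext [   7.8 -121.6   95.2] [ 80.5 -30.8 111.2] 386
bar -30 [ 44.4 -15.6 106.4] 28
bar 0 [ 44.9  20.4 106.4] 36
bar 40 [ 44.9  59.8 106.9] 32
bar 80 [ 45.5  91.4 106.9] 19
```

View pics/s9.png

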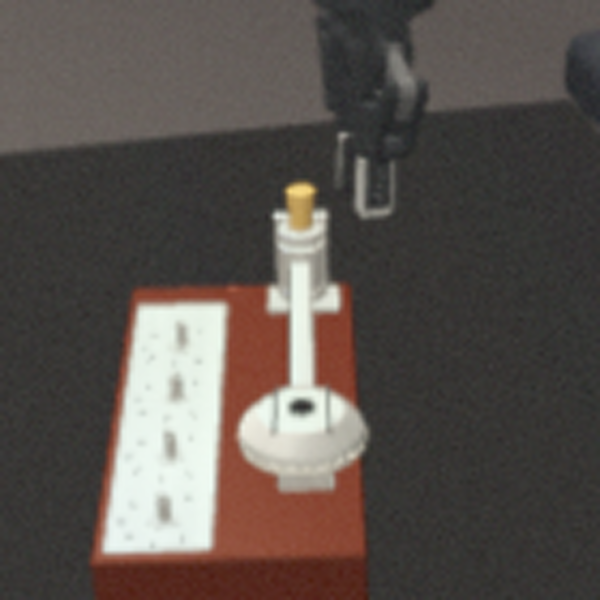

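The pin is home: its head top reads 154 mm and the shoulder is on the knuckle. The lamp is level on the rest. Next I straddle the bar and swing it.

move_arm:
  series:
    - [0.35,0,0,0,-0.14]
    - [0.35,0,0,0,-0.28]
    - [0.35,0,0,0,-0.42]
    - [0.35,0,0,0,-0.56]
    - [0.35,0,0,0,-0.7]

```text
time_s: 23.0
eef_pos: [593.6, 138.0, 230.1]
eef_rot: [-2.857, -1.245, 0.061]
contact_force: [0.7, -0.7, 0.3]
grip_width: 30.3
```

move_arm:
  series:
    - [0.4,0,0,0,-0.14]
    - [0.4,0,0,0,-0.28]
    - [0.4,0,0,0,-0.42]
    - [0.4,0,0,0,-0.57]
    - [0.4,0,0,0,-0.57]

```text
time_s: 23.5
eef_pos: [593.1, 140.7, 230.0]
eef_rot: [-2.379, -1.995, 0.046]
contact_force: [-0.2, 0.7, 0.0]
grip_width: 34.1
```

Run:
```python
from h import *
go(561.7,170.4,145,-0.196)
print(R.from_rotvec(ctrl.get_state()['eef_rot']).as_matrix().round(3))
```

```text
t23.5 TCP [593.1 140.7 230. ] tilt 0.047 jaw -0.175 w 34.1 F [-0.2  0.7  0. ] j7 -0.59 -> delta cm [ 2.38 -3.21  8.66] turn 0.021
[[ 0.174  0.984 -0.046]
 [ 0.985 -0.174  0.008]
 [ 0.    -0.047 -0.999]]
```

move_arm:
  series:
    - [0.35,1.2,-1.6,3,0.02]
    - [0.35,2.4,-3.2,6,0.02]
    - [0.35,2.4,-3.2,7.5,0.02]
    - [0.35,2.4,-3.2,7.5,0.02]

```text
time_s: 23.9
eef_pos: [560.0, 171.0, 153.9]
eef_rot: [-2.396, -1.972, 0.055]
contact_force: [-0.0, -0.2, 0.4]
grip_width: 29.7
```

Run:
```python
from h import *
go(561.7,170.4,108,-0.196)
```

```text
t23.9 TCP [560.  171.  153.9] tilt 0.052 jaw -0.194 w 29.7 F [-0.  -0.2  0.4] j7 -0.69 -> delta cm [-0.01  0.42  4.58] turn 0.002
```

move_arm:
  series:
    - [0.35,0,0.2,1.5,0]
    - [0.35,0,0.4,3,0]
    - [0.35,0,0.42,4.5,0]
    - [0.3,0,0.42,4.58,0]
    - [0.3,0,0.42,4.58,0]

```text
time_s: 24.4
eef_pos: [561.4, 170.1, 107.2]
eef_rot: [-2.396, -1.971, 0.057]
contact_force: [0.3, -0.5, -0.2]
grip_width: 25.9
```

Run:
```python
from h import *
M=R.from_rotvec(ctrl.get_state()['eef_rot']).as_matrix(); e=np.array(ctrl.get_state()['eef_pos'])
go(561.7,170.4,108,-0.196)
H=np.array([580.2,263.6])
for k in range(1,8):
    a=-1.767+0.12*k; t=np.r_[H+95*np.array([np.cos(a),np.sin(a)]),108]; print(k,np.round(M.T@(t-e)/10,2),-.12*k)
```

```text
t24.4 TCP [561.4 170.1 107.2] tilt 0.053 jaw -0.195 w 25.9 F [ 0.3 -0.5 -0.2] j7 -0.71 -> delta cm [ 0.04  0.01 -0.08] turn 0.001
1 [ 0.1   1.15 -0.14] -0.12
2 [ 0.31  2.27 -0.2 ] -0.24
3 [ 0.64  3.36 -0.26] -0.36
4 [ 1.1   4.39 -0.32] -0.48
5 [ 1.69  5.37 -0.37] -0.6
6 [ 2.38  6.27 -0.42] -0.72
7 [ 3.18  7.08 -0.47] -0.84
```

move_arm:
  series:
    - [0.3,0.1,1.15,-0.1,-0.12]
    - [0.3,0.31,2.27,-0.15,-0.24]
    - [0.3,0.64,3.36,-0.2,-0.36]
    - [0.3,1.1,4.39,-0.25,-0.48]
    - [0.3,1.1,4.39,-0.25,-0.48]

```text
time_s: 24.9
eef_pos: [608.9, 172.5, 108.4]
eef_rot: [-1.858, -2.478, 0.036]
contact_force: [-0.7, 0.4, 0.8]
grip_width: 25.6
```

```bash
cat > sw.py <<'E'
from h import *
s=ctrl.get_state()
M=R.from_rotvec(s['eef_rot']).as_matrix(); e=np.array(s['eef_pos'])
go(*e)
H=np.array([580.2,263.6]); d=e[:2]-H; a0=np.arctan2(d[1],d[0]); print("TCP angle from closed",a0+1.767)
for k in (.6,.7,.785,.82,.86):
    a=-1.767+k; t=np.r_[H+95*np.array([np.cos(a),np.sin(a)]),108]; print(k,np.round(M.T@(t-e)/10,2),np.arctan2(M[1,1],M[0,1])+.196-k)
p=ctrl.capture("top");P=cloud(p).reshape(-1,3); D=P[:,:2]-[578.2,264.9]
m=(P[:,2]>70)&(P[:,2]<115)&(np.hypot(*D.T)>60)&(np.hypot(*D.T)<260)&(D[:,0]>-60)
Lz=D[m]; ang=np.arctan2(Lz[:,1],Lz[:,0])+1.767; r=np.hypot(*Lz.T)
for lo,hi in((60,120),(120,168),(175,245)):
    q=ang[(r>lo)&(r<hi)&(ang>-.4)&(ang<1.3)]
    if len(q)>5: print("lamp angle r",lo,len(q),q.mean(),np.median(q),np.median(P[m][(r>lo)&(r<hi),2]))
E
python3 sw.py
```

```text
t24.9 TCP [608.9 172.5 108.4] tilt 0.050 jaw 0.285 w 25.6 F [-0.7  0.4  0.8] j7 -0.26 -> delta cm [0. 0. 0.] turn 0
TCP angle from closed 0.5013108115498628
0.6 [ 0.12  0.93 -0.  ] -0.11944656676032728
0.7 [ 0.28  1.87 -0.04] -0.21944656676032726
0.785 [ 0.49  2.65 -0.07] -0.30444656676032733
0.82 [ 0.59  2.96 -0.09] -0.33944656676032725
0.86 [ 0.73  3.32 -0.1 ] -0.3794465667603273
lamp angle r 120 92 0.4542883832742131 0.4529229969449875 92.56009412098842
lamp angle r 175 737 0.35680582899171026 0.4172476060450028 83.76586624593688
```

move_arm:
  series:
    - [0.3,0.12,0.93,0,-0.12]
    - [0.3,0.28,1.87,0,-0.22]
    - [0.3,0.49,2.65,0,-0.3]
    - [0.3,0.66,3.12,0,-0.36]
    - [0.3,0.66,3.12,0,-0.36]

```text
time_s: 25.45
eef_pos: [636.0, 187.8, 107.2]
eef_rot: [-1.388, -2.764, 0.024]
contact_force: [-0.8, -0.7, -0.0]
grip_width: 25.8
```

```bash
python3 sw.py
```

```text
t25.4 TCP [636.  187.8 107.2] tilt 0.051 jaw 0.641 w 25.8 F [-0.8 -0.7 -0. ] j7 0.05 -> delta cm [0. 0. 0.] turn 0
TCP angle from closed 0.8308168984329303
0.6 [ 0.17 -2.17  0.01] 0.23695206488633314
0.7 [-0.   -1.24 -0.03] 0.13695206488633316
0.785 [-0.08 -0.44 -0.06] 0.05195206488633308
0.82 [-0.09 -0.11 -0.08] 0.016952064886333162
0.86 [-0.09  0.27 -0.09] -0.023047935113666873
lamp angle r 120 88 0.7493287909109483 0.7476269592385362 91.66717141414574
lamp angle r 175 716 0.5882581097173372 0.7143271541548276 83.25511066083789
```

move_arm:
  series:
    - [0.3,0,0.2,0,0]
    - [0.3,0,0.35,0,0]
    - [0.3,0,0.35,0,0]

```text
time_s: 25.8
eef_pos: [638.3, 189.4, 107.1]
eef_rot: [-1.39, -2.763, 0.026]
contact_force: [-0.9, -1.1, 0.4]
grip_width: 25.4
```

move_arm:
  series:
    - [0.35,0,0,-2,0]
    - [0.4,0,0,-5,0]
    - [0.4,0,0,-9,0]
    - [0.4,0,0,-9,0]

```text
time_s: 26.2
eef_pos: [647.1, 191.2, 204.4]
eef_rot: [-1.395, -2.771, 0.011]
contact_force: [1.1, 1.6, 0.5]
grip_width: 33.9
```

```bash
python3 sw.py
python3 - <<'E'
from h import *
M=R.from_rotvec(ctrl.get_state()['eef_rot']).as_matrix();print(M.round(3))
# knobs now, top and side
for c in ("top","side"):
    p=ctrl.capture(c);W=cloud(p);P=W.reshape(-1,3)
    hsv=cv2.cvtColor(p["pixels"],cv2.COLOR_BGR2HSV)
    m=((W[...,2]>22)&(W[...,2]<37)&(W[...,0]<560)&(W[...,1]<-40)&(W[...,1]>-400)&(hsv[...,1]<90)).astype(np.uint8)
    n,l,st,ce=cv2.connectedComponentsWithStats(m)
    for i in range(1,n):
        if st[i,4]>30:
            q=W[l==i][:,:2].astype(np.float32); print(c,st[i,4],np.round(cv2.minEnclosingCircle(q)[0],1),np.round((q.min(0)+q.max(0))/2,1),round(cv2.minEnclosingCircle(q)[1],1))
p=ctrl.capture("side");cv2.imwrite('pics/sA.png',cv2.resize(p['pixels'][225:325,240:320],(640,800))[:600])
p=ctrl.capture("side")
g=p['pixels'][235:325,250:320];cv2.imwrite('pics/sA.png',cv2.resize(g,None,fx=6.6,fy=6.6,interpolation=cv2.INTER_CUBIC))
E
```

```text
t26.2 TCP [647.1 191.2 204.4] tilt 0.040 jaw 0.639 w 33.9 F [1.1 1.6 0.5] j7 0.08 -> delta cm [0. 0. 0.] turn 0
TCP angle from closed 0.9424339107939654
0.6 [ 0.25 -3.04  9.73] 0.23453600033828004
0.7 [ 0.07 -2.1   9.7 ] 0.13453600033828006
0.785 [ 0.   -1.3   9.68] 0.049536000338279984
0.82 [-0.01 -0.97  9.67] 0.014536000338280064
0.86 [-0.01 -0.59  9.66] -0.02546399966171997
lamp angle r 120 109 0.7269485221959123 0.725750972721604 90.8419290039958
lamp angle r 175 708 0.5660954969320736 0.6938014203586929 83.27110650170175
[[-0.595  0.802 -0.043]
 [ 0.803  0.596  0.01 ]
 [ 0.034 -0.028 -0.999]]
top 108 [ 530.  -159.7] [ 531.3 -159.8] 17.0
top 114 [ 470.8 -307.1] [ 470.6 -307.5] 17.1
top 114 [ 459.7 -168.6] [ 459.2 -169. ] 17.1
top 112 [ 446.6 -241.5] [ 446.3 -241.5] 16.4
top 115 [441.9 -92.7] [441.7 -92.8] 17.0
side 129 [444.1 -97.8] [443.5 -98.9] 17.3
side 126 [ 534.1 -164.6] [ 533.6 -164.9] 17.5
side 296 [  3.5 -43.5] [  3.5 -57.1] 53.7
side 145 [ 461.6 -172.9] [ 460.9 -172.8] 17.4
side 190 [ 448.7 -246.5] [ 449.4 -245.9] 17.6
side 217 [ 473.9 -311.8] [ 473.3 -311.4] 17.7
```

View pics/sA.png

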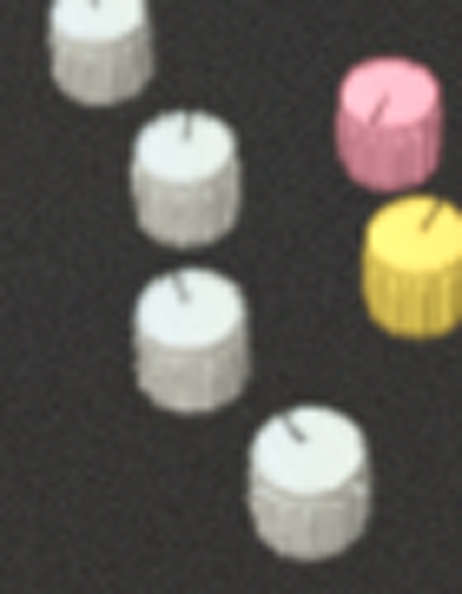

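```bash
cat > la.py <<'E'
from h import *
for c,o in (("top",(577.5,264.8)),("side",(580.8,261.6))):
    p=ctrl.capture(c);P=cloud(p).reshape(-1,3); D=P[:,:2]-o; r=np.hypot(*D.T); a=np.arctan2(D[:,1],D[:,0])+1.767
    m=(P[:,2]>82)&(P[:,2]<115)&(r>40)&(r<165)&(abs(a-.75)<.35)
    if m.sum()<10: continue
    q=D[m]; vx,vy,x0,y0=cv2.fitLine(q.astype(np.float32),cv2.DIST_HUBER,0,.01,.01).ravel()
    t=np.arctan2(vy,vx); t=t if t<0 else t-np.pi
    print(c,m.sum(),"dir",t+1.767,"mean ang",a[m].mean(),"line off",x0*vy-y0*vx,np.percentile(r[m],[5,50,95]).round())
    m=(P[:,2]>70)&(P[:,2]<100)&(r>165)&(r<260)&(abs(a-.75)<.5)&(D[:,0]>70)
    q=P[m][:,:2].astype(np.float32); ce,rr=cv2.minEnclosingCircle(q); d=np.array(ce)-o; print("head",ce,rr,np.arctan2(d[1],d[0])+1.767,np.hypot(*d))
E
python3 la.py
```

```text
top 87 dir 0.7521068 mean ang 0.7328260726515782 line off 2.8176727 [126. 144. 163.]
head (685.139892578125, 90.8575668334961) 40.111820220947266 0.7503500709616062 204.55394528122397
side 241 dir 0.7588122 mean ang 0.7021688432672833 line off 6.227886 [ 47.  98. 157.]
head (687.6593017578125, 85.92540740966797) 40.73685836791992 0.7426890115446345 205.62216041552134
```

The lamp sits at about 43 degrees, pin flush. Before the knobs I want less tool tilt (0.04 rad has crept in). I'll try a quick lift chained straight into a hold, since the fast lifts have been reducing it.

move_arm:
  series:
    - [0.6,0,0,-5,0]
    - [0.6,0,0,-10,0]

```text
time_s: 26.75
eef_pos: [645.4, 186.6, 291.8]
eef_rot: [-1.385, -2.755, 0.038]
contact_force: [1.4, 0.5, -0.1]
grip_width: 51.6
```

move_arm:
  series:
    - [0.6,0,0,0,0]
    - [0.6,0,0,0,0]
    - [0.6,0,0,0,0]

```text
time_s: 27.05
eef_pos: [644.6, 186.1, 289.9]
eef_rot: [-1.385, -2.753, 0.042]
contact_force: [0.3, -0.5, -0.6]
grip_width: 51.4
```

```bash
cat > tl.py <<'E'
from h import *
s=ctrl.get_state(); M=R.from_rotvec(s["eef_rot"]).as_matrix(); print(np.round(s["eef_pos"],1),"toolz",M[:,2].round(4),"jaw",round(np.arctan2(M[1,1],M[0,1]),3),"j7",round(s["joints"][6],2))
E
cat > kn.py <<'E'
from h import *
from scipy.ndimage import map_coordinates
def knobs(ymax=-40):
    out={}
    for c in ("top","side"):
        p=ctrl.capture(c);W=cloud(p); hsv=cv2.cvtColor(p["pixels"],cv2.COLOR_BGR2HSV)
        m=((W[...,2]>22)&(W[...,2]<37)&(W[...,0]>350)&(W[...,0]<620)&(W[...,1]<ymax)&(W[...,1]>-400)).astype(np.uint8)
        n,l,st,ce=cv2.connectedComponentsWithStats(m)
        for i in range(1,n):
            if 60<st[i,4]<400:
                q=W[l==i][:,:2].astype(np.float32); ctr,rr=cv2.minEnclosingCircle(q)
                if not 14<rr<20: continue
                sat=np.median(hsv[l==i][:,1])
                rot_=[]; g=p["pixels"].min(2).astype(float)
                for a in np.arange(0,2*np.pi,.05):
                    r=np.arange(3,14,1.); pts=np.c_[ctr[0]+r*np.cos(a),ctr[1]+r*np.sin(a),np.full_like(r,30)]
                    uv=proj(p,pts); rot_.append(map_coordinates(g,[uv[:,1],uv[:,0]],order=1).mean())
                rot_=np.array(rot_); k=int(np.argmin(rot_))
                print(c,np.round(ctr,1),"r %.1f n %d sat %.0f line %.2f contrast %.0f"%(rr,st[i,4],sat,k*.05,np.median(rot_)-rot_[k]))
if __name__=="__main__": knobs()
E
python3 tl.py; python3 kn.py
```

```text
[644.6 186.1 289.9] toolz [-0.0652  0.0024 -0.9979] jaw 0.64 j7 0.12
top [ 530.1 -159.9] r 17.0 n 110 sat 17 line 4.20 contrast 49
top [ 524.  -227.3] r 16.4 n 100 sat 255 line 1.30 contrast 0
top [ 470.7 -307. ] r 17.5 n 118 sat 0 line 1.95 contrast 23
top [ 459.2 -168.5] r 17.2 n 116 sat 1 line 1.40 contrast 19
top [ 446.6 -242.4] r 16.8 n 113 sat 0 line 1.75 contrast 21
top [441.9 -92.2] r 17.3 n 111 sat 1 line 1.80 contrast 15
top [ 377.5 -145.2] r 16.7 n 112 sat 181 line 5.00 contrast 3
side [444.  -97.1] r 16.8 n 128 sat 12 line 1.60 contrast 39
side [ 535.  -165.8] r 17.0 n 136 sat 67 line 3.85 contrast 38
side [ 380.7 -148.8] r 17.7 n 152 sat 123 line 0.55 contrast 11
side [ 461.6 -173.6] r 17.5 n 145 sat 11 line 1.35 contrast 42
side [ 527.3 -231.8] r 17.5 n 165 sat 134 line 0.90 contrast 33
side [ 449.3 -245.5] r 17.9 n 190 sat 12 line 1.65 contrast 44
side [ 473.4 -309.9] r 17.3 n 214 sat 11 line 1.85 contrast 57
```

move_arm:
  series:
    - [0.6,0,0,5,0]
    - [0.6,0,0,10,0]

```text
time_s: 27.35
eef_pos: [638.9, 186.6, 191.9]
eef_rot: [-1.386, -2.755, 0.039]
contact_force: [0.9, 0.3, -1.6]
grip_width: 51.1
```

move_arm:
  series:
    - [0.6,0,0,0,0]
    - [0.6,0,0,0,0]
    - [0.6,0,0,0,0]

```text
time_s: 27.65
eef_pos: [640.8, 187.6, 194.8]
eef_rot: [-1.387, -2.758, 0.033]
contact_force: [-0.8, -0.4, 1.2]
grip_width: 51.2
```

```bash
python3 tl.py
```

```text
[640.8 187.6 194.8] toolz [-0.0583  0.0053 -0.9983] jaw 0.639 j7 0.09
```

move_arm:
  series:
    - [0.6,0,0,-2,0]
    - [0.6,0,0,-4,0]
    - [0.6,0,0,-6,0]
    - [0.6,0,0,-8,0]
    - [0.6,0,0,-8,0]

```text
time_s: 28.15
eef_pos: [649.1, 189.1, 282.7]
eef_rot: [-1.392, -2.766, 0.018]
contact_force: [1.1, 0.5, 0.1]
grip_width: 51.0
```

```bash
python3 tl.py
```

```text
[649.1 189.1 282.7] toolz [-0.0452  0.0097 -0.9989] jaw 0.639 j7 0.11
```

move_arm:
  series:
    - [0.6,0,0,1,0]
    - [0.6,0,0,3,0]
    - [0.6,0,0,4.5,0]
    - [0.6,0,0,5,0]
    - [0.6,0,0,5,0]

```text
time_s: 28.65
eef_pos: [645.6, 189.1, 230.4]
eef_rot: [-1.391, -2.764, 0.022]
contact_force: [0.2, -0.9, 0.3]
grip_width: 51.0
```

move_arm:
  series:
    - [0.6,0,0,-2,0]
    - [0.6,0,0,-4,0]
    - [0.6,0,0,-6,0]
    - [0.6,0,0,-8,0]
    - [0.6,0,0,-8,0]

```text
time_s: 29.15
eef_pos: [651.7, 189.6, 314.9]
eef_rot: [-1.394, -2.769, 0.013]
contact_force: [0.1, -0.6, -0.2]
grip_width: 51.3
```

move_arm:
  series:
    - [0.6,0,0,1,0]
    - [0.6,0,0,3,0]
    - [0.6,0,0,4.5,0]
    - [0.6,0,0,5,0]
    - [0.6,0,0,5,0]

```text
time_s: 29.65
eef_pos: [648.4, 189.6, 262.2]
eef_rot: [-1.392, -2.766, 0.018]
contact_force: [0.2, 0.7, -0.2]
grip_width: 50.8
```

```bash
python3 tl.py
```

```text
[648.4 189.6 262.2] toolz [-0.0457  0.0102 -0.9989] jaw 0.639 j7 0.11
```

move_arm:
  series:
    - [0.6,-3,0,0,0]
    - [0.6,-6,0,0,0]
    - [0.6,-9,0,0,0]
    - [0.6,-12,0,0,0]
    - [0.6,-12,0,0,0]

```text
time_s: 30.15
eef_pos: [723.1, 85.4, 257.7]
eef_rot: [-1.407, -2.763, 0.022]
contact_force: [0.6, -1.9, -0.4]
grip_width: 51.2
```

```bash
python3 tl.py;python3 -c "
from h import *
go(443,-95,130,np.pi/2)"
```

```text
[723.1  85.4 257.7] toolz [-0.043   0.0061 -0.9991] jaw 0.629 j7 0.27
t30.1 TCP [723.1  85.4 257.7] tilt 0.043 jaw 0.629 w 51.2 F [ 0.6 -1.9 -0.4] j7 0.27 -> delta cm [  1.48 -32.85  13.85] turn -0.942
```

```bash
python3 -c "
from h import *
go(443,-95,150,0)"
```

```text
t30.1 TCP [723.1  85.4 257.7] tilt 0.043 jaw 0.629 w 51.2 F [ 0.6 -1.9 -0.4] j7 0.27 -> delta cm [  1.54 -32.91  11.85] turn 0.629
```

move_arm:
  series:
    - [0.6,0.2,-5,0,0]
    - [0.6,0.5,-10,0,0]
    - [0.6,0.7,-14,0,0]
    - [0.6,0.8,-17,0,0]
    - [0.6,0.8,-17,0,0]

```text
time_s: 30.65
eef_pos: [578.1, -11.6, 263.6]
eef_rot: [-1.413, -2.76, 0.028]
contact_force: [-0.1, 0.3, -0.2]
grip_width: 51.3
```

move_arm:
  series:
    - [0.6,0.2,-5,2,0]
    - [0.6,0.5,-9,4,0]
    - [0.6,0.7,-13,6,0]
    - [0.6,0.7,-15,8,0]
    - [0.6,0.7,-15,8,0]

```text
time_s: 31.15
eef_pos: [444.5, -94.5, 186.7]
eef_rot: [-1.415, -2.752, 0.033]
contact_force: [-0.4, -0.3, -0.3]
grip_width: 51.1
```

move_arm:
  series:
    - [0.6,0,0,0,0.14]
    - [0.6,0,0,0,0.28]
    - [0.6,0,0,0,0.42]
    - [0.6,0,0,0,0.56]
    - [0.6,0,0,0,0.63]

```text
time_s: 31.65
eef_pos: [447.8, -92.4, 188.5]
eef_rot: [-2.207, -2.186, 0.049]
contact_force: [0.9, -0.6, -0.2]
grip_width: 51.2
```

```bash
python3 tl.py; python3 -c "
from h import *
go(443,-95,34,0)"
```

```text
[447.8 -92.4 188.5] toolz [-0.047   0.0028 -0.9989] jaw -0.01 j7 0.02
t31.6 TCP [447.8 -92.4 188.5] tilt 0.047 jaw -0.010 w 51.2 F [ 0.9 -0.6 -0.2] j7 0.02 -> delta cm [-0.3   0.25 15.45] turn -0.01
```

move_arm:
  series:
    - [0.6,-0.1,0.1,3,0]
    - [0.6,-0.2,0.15,6,0]
    - [0.6,-0.3,0.25,9,0]
    - [0.6,-0.3,0.25,10.5,0]
    - [0.6,-0.3,0.25,10.5,0]

```text
time_s: 32.15
eef_pos: [446.2, -92.9, 82.5]
eef_rot: [-2.202, -2.187, 0.048]
contact_force: [-0.2, 0.6, 0.0]
grip_width: 51.4
```

```bash
python3 tl.py; python3 -c "
from h import *
go(443,-95,32,0)"
```

```text
[446.2 -92.9  82.5] toolz [-0.0486  0.0052 -0.9988] jaw -0.007 j7 -0.07
t32.1 TCP [446.2 -92.9  82.5] tilt 0.049 jaw -0.007 w 51.4 F [-0.2  0.6  0. ] j7 -0.07 -> delta cm [-0.24 -0.08  5.05] turn -0.007
```

move_arm:
  series:
    - [0.6,-0.2,-0.08,1.5,0]
    - [0.6,-0.24,-0.08,3,0]
    - [0.6,-0.24,-0.08,4.5,0]
    - [0.6,-0.24,-0.08,5.0,0]
    - [0.6,-0.24,-0.08,5.0,0]

```text
time_s: 32.65
eef_pos: [444.6, -94.2, 33.2]
eef_rot: [-2.201, -2.189, 0.046]
contact_force: [-0.3, 0.6, 0.2]
grip_width: 51.1
```

move_arm:
  series:
    - [0,0,0,0,0]
    - [0,0,0,0,0]
    - [0,0,0,0,0]
    - [0,0,0,0,0]
  squeeze: 30

```text
time_s: 33.05
eef_pos: [446.4, -93.9, 34.7]
eef_rot: [-2.203, -2.191, 0.042]
contact_force: [-0.8, 1.3, 6.2]
grip_width: 32.3
```

move_arm:
  series:
    - [0,0,0,-2,0]
    - [0,0,0,-5,0]
    - [0,0,0,-8,0]
    - [0,0,0,-10,0]
    - [0,0,0,-10,0]

```text
time_s: 33.55
eef_pos: [453.8, -95.1, 138.0]
eef_rot: [-2.208, -2.196, 0.036]
contact_force: [0.3, -0.6, 0.3]
grip_width: 31.7
```

```bash
python3 tl.py; python3 -c "
from h import *
go(487.9,236,140)"
```

```text
[453.8 -95.1 138. ] toolz [-0.0358  0.0028 -0.9994] jaw -0.006 j7 -0.02
t33.5 TCP [453.8 -95.1 138. ] tilt 0.036 jaw -0.006 w 31.7 F [ 0.3 -0.6  0.3] j7 -0.02 -> delta cm [33.13  3.22 -0.23] turn 0
```

move_arm:
  series:
    - [0,5,0.5,-0.5,0]
    - [0,10,1,-1,0]
    - [0,14,1.5,-1,0]
    - [0,18,1.8,-1,0]
    - [0,18,1.8,-1,0]

```text
time_s: 34.05
eef_pos: [472.6, 92.4, 147.8]
eef_rot: [-2.194, -2.206, 0.03]
contact_force: [-0.1, -0.5, 0.1]
grip_width: 32.3
```

move_arm:
  series:
    - [0,4,0.4,0,0]
    - [0,8,0.8,0,0]
    - [0,12,1.2,0,0]
    - [0,14,1.4,0,0]
    - [0,14,1.4,0,0]

```text
time_s: 34.55
eef_pos: [484.8, 236.3, 147.9]
eef_rot: [-2.186, -2.211, 0.028]
contact_force: [-0.3, -0.1, -0.3]
grip_width: 32.2
```

move_arm:
  series:
    - [0,0,0,0,-0.14]
    - [0,0,0,0,-0.28]
    - [0,0,0,0,-0.42]
    - [0,0,0,0,-0.56]
    - [0,0,0,0,-0.6]

```text
time_s: 35.05
eef_pos: [484.6, 233.3, 146.5]
eef_rot: [-1.432, -2.755, 0.017]
contact_force: [-0.8, -0.7, -0.0]
grip_width: 32.1
```

```bash
python3 tl.py; python3 -c "
from h import *
go(487.9,236,122)"
```

```text
[484.6 233.3 146.5] toolz [-0.0375  0.0074 -0.9993] jaw 0.612 j7 -0.17
t35.0 TCP [484.6 233.3 146.5] tilt 0.038 jaw 0.612 w 32.1 F [-0.8 -0.7 -0. ] j7 -0.17 -> delta cm [-0.03  0.49  2.44] turn 0
```

move_arm:
  series:
    - [0,0,0.25,0.8,0]
    - [0,0,0.52,1.6,0]
    - [0,0,0.52,1.6,0]
    - [0,0,0.52,1.6,0]

```text
time_s: 35.45
eef_pos: [487.9, 235.9, 129.6]
eef_rot: [-1.433, -2.753, 0.019]
contact_force: [-0.1, 0.1, -0.6]
grip_width: 32.2
```

```bash
python3 tl.py; python3 -c "
from h import *
go(488.5,236,110)
p=ctrl.capture('side');cv2.imwrite('pics/sB.png',cv2.resize(p['pixels'][110:200,220:310],(600,600),interpolation=cv2.INTER_CUBIC))
print(proj(p,[[491,232.8,60],[491,232.8,80],[491,232.8,95]]))"
```

```text
[487.9 235.9 129.6] toolz [-0.0391  0.0068 -0.9992] jaw 0.612 j7 -0.19
t35.5 TCP [487.9 235.9 129.6] tilt 0.040 jaw 0.612 w 32.2 F [-0.1  0.1 -0.6] j7 -0.19 -> delta cm [-0.08  0.12  1.95] turn 0
[[262.58601788 155.6769998 ]
 [262.13563687 149.73593357]
 [261.79383115 145.20961301]]
```

View pics/sB.png

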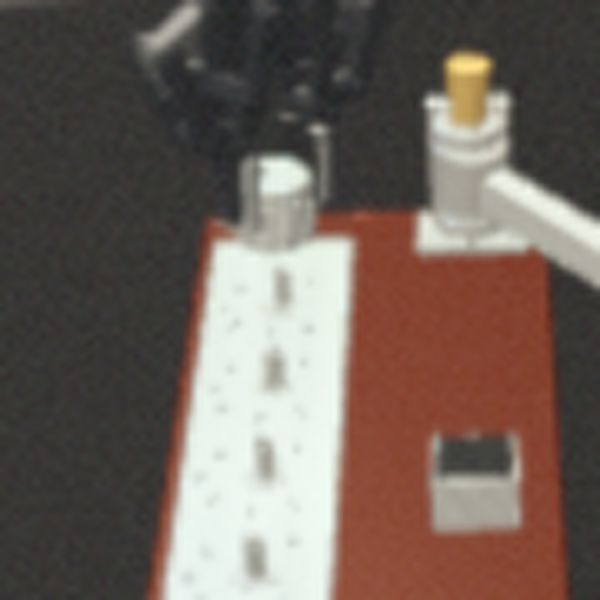

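The held knob at crop (280,235) is right above the far spindle at (283,288). Next I lower it to contact.

move_arm:
  series:
    - [0,-0.02,0.02,0.6,0]
    - [0,-0.04,0.04,1.2,0]
    - [0,-0.05,0.06,1.8,0]
    - [0,-0.06,0.08,2.3,0]
    - [0,-0.06,0.08,2.3,0]

```text
time_s: 36.0
eef_pos: [487.4, 236.0, 105.9]
eef_rot: [-1.432, -2.753, 0.02]
contact_force: [-0.1, 0.4, -0.5]
grip_width: 32.0
```

```bash
python3 -c "
from h import *
go(487.9,236,103)"
```

```text
t36.0 TCP [487.4 236.  105.9] tilt 0.041 jaw 0.612 w 32.0 F [-0.1  0.4 -0.5] j7 -0.21 -> delta cm [-0.04  0.04  0.29] turn 0
```

move_arm:
  series:
    - [0,-0.02,0.03,0.2,0]
    - [0,-0.02,0.03,0.35,0]
    - [0,-0.02,0.03,0.35,0]

```text
time_s: 36.3
eef_pos: [487.8, 236.1, 102.5]
eef_rot: [-1.432, -2.753, 0.02]
contact_force: [0.1, -0.4, 0.1]
grip_width: 32.3
```

move_arm:
  series:
    - [0,0,0.02,0.1,0]
    - [0,0,0.02,0.2,0]
    - [0,0,0.02,0.2,0]

```text
time_s: 36.6
eef_pos: [487.7, 236.6, 100.4]
eef_rot: [-1.431, -2.753, 0.019]
contact_force: [0.1, 0.5, -0.6]
grip_width: 32.1
```

```bash
python3 -c "
from h import *
go(487.9,236,103)"
```

```text
t36.6 TCP [487.7 236.6 100.4] tilt 0.041 jaw 0.612 w 32.1 F [ 0.1  0.5 -0.6] j7 -0.21 -> delta cm [-0.06 -0.03 -0.26] turn 0
```

move_arm:
  series:
    - [0,0,0,0.15,0]
    - [0,0,0,0.3,0]
    - [0,0,0,0.3,0]

```text
time_s: 36.9
eef_pos: [487.4, 236.7, 97.6]
eef_rot: [-1.431, -2.753, 0.019]
contact_force: [-1.4, -0.2, 4.4]
grip_width: 31.9
```

move_arm:
  series:
    - [0,0,0,0.15,0]
    - [0,0,0,0.25,0]
    - [0,0,0,0.25,0]

```text
time_s: 37.2
eef_pos: [487.4, 236.8, 95.5]
eef_rot: [-1.431, -2.753, 0.02]
contact_force: [-1.5, -0.2, 5.8]
grip_width: 32.4
```

move_arm:
  series:
    - [0,0,0,0.1,0]
    - [0,0,0,0.2,0]
    - [0,0,0,0.2,0]

```text
time_s: 37.5
eef_pos: [487.4, 237.0, 94.8]
eef_rot: [-1.431, -2.754, 0.021]
contact_force: [-4.2, -2.3, 11.1]
grip_width: 32.1
```

```bash
cat > kz.py <<'E'
from h import *
go(487.9,236,103)
o=np.array([508.5,151.,0]);Rz=R.from_euler("z",-0.196).as_matrix()
for c,o in (("top",(508.5,151.)),("side",(512.1,147.8))):
    p=ctrl.capture(c); P=cloud(p).reshape(-1,3); L=(P-[*o,0])@Rz
    for k,y in enumerate((-130,-60,10,80)):
        q=L[(L[:,2]>72)&(L[:,2]<110)&(np.hypot(L[:,0]+40,L[:,1]-y)<20)]
        if len(q)>25: print(c,"post",k+1,len(q),"top z med %.1f"%np.median(q[:,2]),np.percentile(q[:,2],[60,75,90]).round(1),"ctr",np.round(cv2.minEnclosingCircle(q[q[:,2]>np.median(q[:,2])-2][:,:2].astype(np.float32))[0],1))
E
python3 kz.py
```

```text
t37.5 TCP [487.4 237.   94.8] tilt 0.040 jaw 0.613 w 32.1 F [-4.2 -2.3 11.1] j7 -0.22 -> delta cm [-0.09 -0.04 -0.82] turn 0
side post 4 108 top z med 89.0 [ 89.8  92.  103. ] ctr [-37.4  78.9]
```

move_arm:
  series:
    - [0.3,0,0,-0.1,0]
    - [0.5,0,0,-0.1,0]
    - [0.55,0,0,-0.1,0]
    - [0.55,0,0,-3,0]
    - [0.55,0,0,-7,0]

```text
time_s: 38.1
eef_pos: [488.3, 235.3, 162.9]
eef_rot: [-1.429, -2.75, 0.028]
contact_force: [0.9, 0.7, 0.4]
grip_width: 47.0
```

move_arm:
  series:
    - [0.6,-2,-3,-3,0]
    - [0.6,-4,-7,-4,0]
    - [0.6,-6,-11,-4,0]
    - [0.6,-8,-14,-4,0]
    - [0.6,-8,-14,-4,0]

```text
time_s: 38.6
eef_pos: [419.8, 83.4, 204.6]
eef_rot: [-1.441, -2.744, 0.036]
contact_force: [0.5, -0.4, -0.3]
grip_width: 51.2
```

```bash
python3 tl.py; python3 kz.py; python3 kn.py; python3 la.py
```

```text
[419.8  83.4 204.6] toolz [-0.0478 -0.0013 -0.9989] jaw 0.604 j7 0.26
t38.6 TCP [419.8  83.4 204.6] tilt 0.048 jaw 0.604 w 51.2 F [ 0.5 -0.4 -0.3] j7 0.26 -> delta cm [ 8.44 14.68  9.81] turn 0
top post 4 144 top z med 90.9 [91.4 92.9 94.7] ctr [-40.7  80.1]
side post 4 117 top z med 87.9 [89.5 90.6 91.4] ctr [-41.1  78.9]
top [ 530.1 -159.7] r 17.0 n 110 sat 16 line 4.20 contrast 48
top [ 523.6 -227.2] r 16.7 n 101 sat 255 line 1.20 contrast 0
top [ 470.4 -306.9] r 16.9 n 112 sat 0 line 1.95 contrast 24
top [ 458.6 -168.4] r 16.6 n 116 sat 1 line 1.30 contrast 19
top [ 447.3 -241.9] r 16.8 n 109 sat 0 line 1.85 contrast 20
top [ 377.5 -145. ] r 16.7 n 116 sat 181 line 5.45 contrast 2
side [ 532.6 -165. ] r 18.0 n 139 sat 69 line 4.10 contrast 49
side [ 379.8 -149.1] r 17.5 n 151 sat 123 line 0.55 contrast 9
side [ 461.6 -174.4] r 17.6 n 147 sat 12 line 1.35 contrast 39
side [ 527.3 -232.2] r 17.5 n 169 sat 135 line 0.95 contrast 32
side [ 448.5 -245.8] r 17.5 n 193 sat 12 line 1.55 contrast 41
side [ 473.5 -310.6] r 17.2 n 216 sat 11 line 1.80 contrast 53
top 284 dir 0.75787044 mean ang 0.71494892992769 line off 4.322014 [ 46. 100. 158.]
head (684.7786254882812, 90.76599884033203) 39.985843658447266 0.7486117378790416 204.4420138970907
side 241 dir 0.758242 mean ang 0.6989191330518841 line off 6.4206867 [ 45.  96. 155.]
head (685.7418823242188, 84.44367980957031) 40.98757553100586 0.7309931245637131 205.90570766533946
```

move_arm:
  series:
    - [0.6,0,0,0,0.14]
    - [0.6,0,0,0,0.28]
    - [0.6,0,0,0,0.42]
    - [0.6,0,0,0,0.56]
    - [0.6,0,0,0,0.7]

```text
time_s: 39.4
eef_pos: [422.5, 92.5, 205.7]
eef_rot: [-2.291, -2.098, 0.046]
contact_force: [-0.4, -0.3, -0.4]
grip_width: 50.8
```

move_arm:
  series:
    - [0.6,0,0,0,0.1]
    - [0.6,0,0,0,0.2]
    - [0.6,0,0,0,0.2]

```text
time_s: 39.7
eef_pos: [422.8, 94.0, 205.6]
eef_rot: [-2.488, -1.863, 0.05]
contact_force: [-0.0, 0.2, -0.9]
grip_width: 51.7
```

```bash
python3 tl.py; python3 -c "
from h import *
go(462,-171.5,130,-.3)"
```

```text
[422.8  94.  205.6] toolz [-0.0455  0.0069 -0.9989] jaw -0.285 j7 -0.64
t39.7 TCP [422.8  94.  205.6] tilt 0.046 jaw -0.285 w 51.7 F [-0.   0.2 -0.9] j7 -0.64 -> delta cm [-24.33  11.57   7.19] turn 0.015
```

move_arm:
  series:
    - [0.6,-4,1.9,0,0]
    - [0.6,-8,3.8,0,0]
    - [0.6,-12,5.7,1,0]
    - [0.6,-14,6.7,1,0]
    - [0.6,-14,6.7,1,0]

```text
time_s: 40.2
eef_pos: [447.7, -62.7, 192.9]
eef_rot: [-2.492, -1.858, 0.051]
contact_force: [0.1, 1.3, 0.6]
grip_width: 51.5
```

move_arm:
  series:
    - [0.6,-4,1.9,1,0]
    - [0.6,-8,3.8,2,0]
    - [0.6,-10,4.8,4,0]
    - [0.6,-10.3,4.9,6,0]
    - [0.6,-10.3,4.9,6,0]

```text
time_s: 40.7
eef_pos: [460.7, -173.5, 128.8]
eef_rot: [-2.485, -1.856, 0.054]
contact_force: [-0.3, 0.7, -0.8]
grip_width: 51.4
```

```bash
python3 tl.py; python3 -c "
from h import *
go(462,-171.5,80)"
```

```text
[ 460.7 -173.5  128.8] toolz [-0.0515  0.0104 -0.9986] jaw -0.288 j7 -0.17
t40.7 TCP [ 460.7 -173.5  128.8] tilt 0.053 jaw -0.288 w 51.4 F [-0.3  0.7 -0.8] j7 -0.17 -> delta cm [0.26 0.33 4.87] turn 0
```

move_arm:
  series:
    - [0.6,0.1,0.15,1.5,0]
    - [0.6,0.2,0.3,3,0]
    - [0.6,0.26,0.33,4.5,0]
    - [0.6,0.26,0.33,4.87,0]
    - [0.6,0.26,0.33,4.87,0]

```text
time_s: 41.2
eef_pos: [461.3, -170.8, 79.0]
eef_rot: [-2.483, -1.856, 0.056]
contact_force: [0.5, -0.4, -0.8]
grip_width: 51.4
```

move_arm:
  series:
    - [0.6,0,0.07,1.5,0]
    - [0.6,0,0.15,3,0]
    - [0.6,0,0.2,4,0]
    - [0.6,0,0.22,4.5,0]
    - [0.6,0,0.22,4.5,0]

```text
time_s: 41.7
eef_pos: [460.1, -170.6, 32.8]
eef_rot: [-2.481, -1.855, 0.058]
contact_force: [-0.7, -0.1, 0.2]
grip_width: 50.9
```

```bash
python3 -c "
from h import *
go(462,-171.5,34)"
```

```text
t41.7 TCP [ 460.1 -170.6   32.8] tilt 0.057 jaw -0.287 w 50.9 F [-0.7 -0.1  0.2] j7 -0.27 -> delta cm [-0.03  0.2  -0.13] turn 0
```

move_arm:
  series:
    - [0.5,0,0.15,-0.1,0]
    - [0,0,0.15,-0.1,0]
    - [0,0,0.15,-0.1,0]
    - [0,0,0.15,-0.1,0]
    - [0,0,0.15,-0.1,0]

```text
time_s: 42.2
eef_pos: [462.5, -171.4, 34.4]
eef_rot: [-2.483, -1.856, 0.056]
contact_force: [0.3, -0.6, 2.4]
grip_width: 32.0
```

move_arm:
  series:
    - [0,0,0,-2,0]
    - [0,0,0,-5,0]
    - [0,0,0,-8,0]
    - [0,0,0,-10,0]
    - [0,0,0,-10,0]

```text
time_s: 42.7
eef_pos: [470.2, -173.2, 137.1]
eef_rot: [-2.487, -1.859, 0.051]
contact_force: [-0.2, 0.2, 0.1]
grip_width: 31.8
```

```bash
python3 tl.py; python3 -c "
from h import *
go(474,167.4,140)"
```

```text
[ 470.2 -173.2  137.1] toolz [-0.0479  0.0089 -0.9988] jaw -0.287 j7 -0.18
t42.7 TCP [ 470.2 -173.2  137.1] tilt 0.049 jaw -0.287 w 31.8 F [-0.2  0.2  0.1] j7 -0.18 -> delta cm [32.77 -9.28 -0.  ] turn 0
```

move_arm:
  series:
    - [0,5,-1.4,-0.5,0]
    - [0,10,-2.8,-1,0]
    - [0,14,-4,-1,0]
    - [0,18,-5.1,-1,0]
    - [0,18,-5.1,-1,0]

```text
time_s: 43.2
eef_pos: [471.4, 21.6, 148.1]
eef_rot: [-2.473, -1.872, 0.049]
contact_force: [0.3, 0.3, -0.4]
grip_width: 31.6
```

move_arm:
  series:
    - [0,4,-1.1,0,0]
    - [0,8,-2.3,0,0]
    - [0,12,-3.4,0,0]
    - [0,14,-4,0,0]
    - [0,14,-4,0,0]

```text
time_s: 43.7
eef_pos: [469.5, 171.0, 149.2]
eef_rot: [-2.465, -1.879, 0.049]
contact_force: [0.6, -0.6, -0.0]
grip_width: 31.9
```

move_arm:
  series:
    - [0,0,0,0,-0.14]
    - [0,0,0,0,-0.28]
    - [0,0,0,0,-0.42]
    - [0,0,0,0,-0.56]
    - [0,0,0,0,-0.7]

```text
time_s: 44.2
eef_pos: [469.1, 168.2, 147.8]
eef_rot: [-1.663, -2.605, 0.028]
contact_force: [-1.0, 0.1, 0.8]
grip_width: 31.9
```

move_arm:
  series:
    - [0,0,0,0,-0.14]
    - [0,0,0,0,-0.28]
    - [0,0,0,0,-0.28]

```text
time_s: 44.5
eef_pos: [468.6, 165.6, 146.3]
eef_rot: [-1.285, -2.806, 0.02]
contact_force: [-0.1, -0.1, -0.5]
grip_width: 31.8
```

```bash
python3 tl.py; python3 -c "
from h import *
go(473.8,168,125)"
```

```text
[468.6 165.6 146.3] toolz [-0.0557  0.011  -0.9984] jaw 0.712 j7 0.04
t44.5 TCP [468.6 165.6 146.3] tilt 0.057 jaw 0.712 w 31.8 F [-0.1 -0.1 -0.5] j7 0.04 -> delta cm [-0.25  0.63  2.1 ] turn 0
```

move_arm:
  series:
    - [0,-0.1,0.3,0.8,0]
    - [0,-0.25,0.63,1.6,0]
    - [0,-0.25,0.63,2.1,0]
    - [0,-0.25,0.63,2.1,0]

```text
time_s: 44.9
eef_pos: [472.9, 167.7, 123.7]
eef_rot: [-1.285, -2.804, 0.023]
contact_force: [0.5, 0.6, -0.7]
grip_width: 31.9
```

```bash
python3 -c "
from h import *
go(473.8,168,107)"
```

```text
t44.9 TCP [472.9 167.7 123.7] tilt 0.059 jaw 0.712 w 31.9 F [ 0.5  0.6 -0.7] j7 0.01 -> delta cm [-0.12  0.15  1.66] turn 0
```

move_arm:
  series:
    - [0,-0.06,0.08,0.6,0]
    - [0,-0.1,0.12,1.2,0]
    - [0,-0.12,0.15,1.66,0]
    - [0,-0.12,0.15,1.66,0]

```text
time_s: 45.3
eef_pos: [473.9, 167.2, 106.3]
eef_rot: [-1.286, -2.803, 0.024]
contact_force: [1.0, -0.7, -2.2]
grip_width: 31.7
```

move_arm:
  series:
    - [0,-0.01,0.01,0.15,0]
    - [0,-0.02,0.02,0.3,0]
    - [0,-0.02,0.02,0.4,0]
    - [0,-0.02,0.02,0.4,0]

```text
time_s: 45.7
eef_pos: [474.0, 167.2, 102.2]
eef_rot: [-1.286, -2.804, 0.024]
contact_force: [0.7, -0.8, -0.4]
grip_width: 32.1
```

```bash
python3 -c "
from h import *
go(473.8,168,100)"
```

```text
t45.7 TCP [474.  167.2 102.2] tilt 0.059 jaw 0.712 w 32.1 F [ 0.7 -0.8 -0.4] j7 -0.02 -> delta cm [0.06 0.04 0.23] turn 0
```

move_arm:
  series:
    - [0,0.03,0,0.15,0]
    - [0,0.03,0,0.3,0]
    - [0,0.03,0,0.3,0]

```text
time_s: 46.0
eef_pos: [474.0, 167.4, 99.2]
eef_rot: [-1.286, -2.804, 0.024]
contact_force: [1.0, -1.2, 0.8]
grip_width: 32.0
```

move_arm:
  series:
    - [0,0,0,0.15,0]
    - [0,0,0,0.2,0]
    - [0,0,0,0.2,0]

```text
time_s: 46.3
eef_pos: [473.9, 167.3, 97.1]
eef_rot: [-1.286, -2.804, 0.024]
contact_force: [1.0, -1.0, 0.3]
grip_width: 31.8
```

move_arm:
  series:
    - [0,0,0,0.15,0]
    - [0,0,0,0.3,0]
    - [0,0,0,0.3,0]

```text
time_s: 46.6
eef_pos: [473.8, 167.5, 94.8]
eef_rot: [-1.286, -2.804, 0.025]
contact_force: [-0.0, -1.5, 4.3]
grip_width: 31.8
```

```bash
python3 kz.py
```

```text
t46.6 TCP [473.8 167.5  94.8] tilt 0.059 jaw 0.712 w 31.8 F [-0.  -1.5  4.3] j7 -0.03 -> delta cm [ 4.31  5.5  -0.84] turn 0
side post 3 121 top z med 89.3 [ 90.1  93.  102.7] ctr [-39.8  10.1]
```

move_arm:
  series:
    - [0.3,0,0,-0.05,0]
    - [0.5,0,0,-0.05,0]
    - [0.55,0,0,-0.1,0]
    - [0.55,0,0,-3,0]
    - [0.55,0,0,-7,0]

```text
time_s: 47.2
eef_pos: [475.1, 166.4, 163.0]
eef_rot: [-1.282, -2.799, 0.03]
contact_force: [0.8, 0.0, -0.5]
grip_width: 47.3
```

move_arm:
  series:
    - [0.6,0,0,-4,0.14]
    - [0.6,0,0,-6,0.28]
    - [0.6,0,0,-6,0.42]
    - [0.6,0,0,-6,0.56]
    - [0.6,0,0,-6,0.7]

```text
time_s: 47.7
eef_pos: [478.5, 166.3, 222.8]
eef_rot: [-2.177, -2.191, 0.062]
contact_force: [-0.6, -0.8, 0.5]
grip_width: 51.1
```

```bash
python3 tl.py; python3 kz.py; python3 kn.py|grep -v "sat [1-9][0-9][0-9]"; python3 -c "
from h import *
go(449,-244.2,130,0)"
```

```text
[478.5 166.3 222.8] toolz [-0.0653  0.0088 -0.9978] jaw 0.007 j7 -0.55
t47.7 TCP [478.5 166.3 222.8] tilt 0.066 jaw 0.007 w 51.1 F [-0.6 -0.8  0.5] j7 -0.55 -> delta cm [ 6.85  1.77 11.96] turn 0
top post 3 58 top z med 88.4 [89.4 91.7 93.1] ctr [-38.2   5.4]
side post 3 124 top z med 86.9 [88.  89.3 90.4] ctr [-40.2   8.8]
side post 4 111 top z med 88.2 [89.5 90.8 91.8] ctr [-41.1  77.8]
top [ 529.4 -159.9] r 16.5 n 109 sat 17 line 4.25 contrast 50
top [ 470.6 -308. ] r 17.3 n 108 sat 0 line 1.90 contrast 24
top [ 446.8 -242. ] r 16.4 n 113 sat 0 line 1.80 contrast 20
side [ 533.4 -165.5] r 17.6 n 140 sat 69 line 4.00 contrast 46
side [ 448.8 -245.4] r 17.3 n 189 sat 11 line 1.60 contrast 44
side [ 472.7 -310.8] r 17.2 n 217 sat 12 line 1.75 contrast 51
t47.9 TCP [478.5 166.2 222.6] tilt 0.066 jaw 0.016 w 51.2 F [ 0.6 -0.2  0.1] j7 -0.54 -> delta cm [-41.08  -2.98   9.08] turn 0.016
```

move_arm:
  series:
    - [0.6,-5,-0.4,0,0]
    - [0.6,-10,-0.7,0,0]
    - [0.6,-15,-1.1,0,0]
    - [0.6,-20,-1.5,0,0]
    - [0.6,-22,-1.6,0,0]

```text
time_s: 48.4
eef_pos: [464.7, -60.0, 221.0]
eef_rot: [-2.173, -2.195, 0.066]
contact_force: [-0.8, -0.5, -0.3]
grip_width: 51.5
```

move_arm:
  series:
    - [0.6,-5,-0.4,1,0]
    - [0.6,-10,-0.7,2,0]
    - [0.6,-15,-1.1,4,0]
    - [0.6,-18.5,-1.3,6,0]
    - [0.6,-18.5,-1.3,6,0]

```text
time_s: 48.9
eef_pos: [445.0, -251.9, 157.3]
eef_rot: [-2.18, -2.181, 0.072]
contact_force: [-0.7, -0.2, 0.6]
grip_width: 51.3
```

```bash
python3 tl.py; python3 -c "
from h import *
go(449,-244.2,80)"
```

```text
[ 445.  -251.9  157.3] toolz [-0.0733  0.0071 -0.9973] jaw 0.001 j7 0.25
t48.9 TCP [ 445.  -251.9  157.3] tilt 0.074 jaw 0.001 w 51.3 F [-0.7 -0.2  0.6] j7 0.25 -> delta cm [0.71 0.97 7.68] turn 0
```

move_arm:
  series:
    - [0.6,0,0,-2,0]
    - [0.6,0,0,-4,0]
    - [0.6,0,0,-6,0]
    - [0.6,0,0,-8,0]
    - [0.6,0,0,-8,0]

```text
time_s: 49.4
eef_pos: [453.2, -252.5, 239.9]
eef_rot: [-2.181, -2.188, 0.069]
contact_force: [0.2, -0.6, 0.4]
grip_width: 50.8
```

move_arm:
  series:
    - [0.6,0,0,5,0]
    - [0.6,0,0,10,0]

```text
time_s: 49.6
eef_pos: [448.6, -252.5, 140.7]
eef_rot: [-2.183, -2.195, 0.066]
contact_force: [0.1, -0.9, -0.8]
grip_width: 51.1
```

move_arm:
  series:
    - [0.6,0,0,-2,0]
    - [0.6,0,0,-4,0]
    - [0.6,0,0,-6,0]
    - [0.6,0,0,-8,0]
    - [0.6,0,0,-8,0]

```text
time_s: 50.1
eef_pos: [455.4, -252.6, 222.4]
eef_rot: [-2.184, -2.2, 0.064]
contact_force: [0.4, -0.1, 1.0]
grip_width: 51.4
```

move_arm:
  series:
    - [0.6,0,0,5,0]
    - [0.6,0,0,10,0]

```text
time_s: 50.3
eef_pos: [451.1, -253.1, 122.3]
eef_rot: [-2.186, -2.205, 0.061]
contact_force: [-0.1, -0.0, -0.2]
grip_width: 51.2
```

move_arm:
  series:
    - [0.6,0,0,-2,0]
    - [0.6,0,0,-4,0]
    - [0.6,0,0,-6,0]
    - [0.6,0,0,-8,0]
    - [0.6,0,0,-8,0]

```text
time_s: 50.8
eef_pos: [456.8, -253.0, 203.4]
eef_rot: [-2.187, -2.209, 0.059]
contact_force: [0.7, -1.3, 0.4]
grip_width: 51.2
```

```bash
python3 tl.py
```

```text
[ 456.8 -253.   203.4] toolz [-0.05   -0.0042 -0.9987] jaw 0.01 j7 0.28
```

Each cycle takes some tilt off (0.074 to 0.050 rad so far). I'll do a few more.

move_arm:
  series:
    - [0.6,0,0,5,0]
    - [0.6,0,0,9,0]

```text
time_s: 51.0
eef_pos: [452.0, -253.2, 111.6]
eef_rot: [-2.187, -2.21, 0.059]
contact_force: [-0.5, -0.4, -0.4]
grip_width: 51.0
```

move_arm:
  series:
    - [0.6,0,0,-2.5,0]
    - [0.6,0,0,-5,0]
    - [0.6,0,0,-7.5,0]
    - [0.6,0,0,-10,0]
    - [0.6,0,0,-10,0]

```text
time_s: 51.5
eef_pos: [458.6, -253.0, 213.2]
eef_rot: [-2.189, -2.214, 0.057]
contact_force: [0.5, -0.2, 1.1]
grip_width: 51.5
```

move_arm:
  series:
    - [0.6,0,0,5,0]
    - [0.6,0,0,10,0]

```text
time_s: 51.7
eef_pos: [455.0, -254.2, 112.5]
eef_rot: [-2.192, -2.218, 0.055]
contact_force: [1.0, -0.3, -1.3]
grip_width: 51.5
```

move_arm:
  series:
    - [0.6,0,0,-2.5,0]
    - [0.6,0,0,-5,0]
    - [0.6,0,0,-7.5,0]
    - [0.6,0,0,-10,0]
    - [0.6,0,0,-10,0]

```text
time_s: 52.2
eef_pos: [460.6, -253.5, 213.6]
eef_rot: [-2.194, -2.221, 0.054]
contact_force: [1.1, 0.6, 0.0]
grip_width: 51.2
```

move_arm:
  series:
    - [0.6,0,0,5,0]
    - [0.6,0,0,10,0]

```text
time_s: 52.4
eef_pos: [457.5, -255.2, 112.6]
eef_rot: [-2.196, -2.224, 0.052]
contact_force: [-0.2, -0.5, -2.1]
grip_width: 51.3
```

move_arm:
  series:
    - [0.6,0,0,-2.5,0]
    - [0.6,0,0,-5,0]
    - [0.6,0,0,-7.5,0]
    - [0.6,0,0,-10,0]
    - [0.6,0,0,-10,0]

```text
time_s: 52.9
eef_pos: [462.2, -254.1, 213.6]
eef_rot: [-2.198, -2.227, 0.051]
contact_force: [0.7, 0.8, 1.1]
grip_width: 51.4
```

move_arm:
  series:
    - [0.6,0,0,5,0]
    - [0.6,0,0,9,0]

```text
time_s: 53.1
eef_pos: [458.3, -255.2, 121.0]
eef_rot: [-2.197, -2.227, 0.051]
contact_force: [-1.2, -0.7, 0.3]
grip_width: 51.1
```

```bash
python3 tl.py; python3 kn.py|grep -v "sat [1-9][0-9][0-9]"; python3 -c "
from h import *
go(449,-244.2,80)"
```

```text
[ 458.3 -255.2  121. ] toolz [-0.032  -0.0146 -0.9994] jaw 0.013 j7 0.21
top [ 529.6 -160.6] r 17.5 n 111 sat 17 line 4.25 contrast 51
top [ 446.2 -240.4] r 16.3 n 73 sat 1 line 5.25 contrast 113
side [ 532.9 -166.3] r 16.6 n 134 sat 69 line 4.00 contrast 46
side [ 449.7 -246.4] r 17.1 n 186 sat 12 line 1.70 contrast 39
side [ 472.9 -311.1] r 17.6 n 214 sat 11 line 1.75 contrast 49
t53.2 TCP [ 452.1 -252.4  115.7] tilt 0.047 jaw 0.014 w 51.3 F [-0.8 -0.2 -0.3] j7 0.22 -> delta cm [ 0.84 -0.13  3.58] turn 0
```

move_arm:
  series:
    - [0.6,0.4,0,1,0]
    - [0.6,0.8,0,2,0]
    - [0.6,0.84,0,3,0]
    - [0.6,0.84,0,3,0]

```text
time_s: 53.6
eef_pos: [450.2, -243.6, 85.1]
eef_rot: [-2.183, -2.216, 0.058]
contact_force: [-0.8, 1.1, 0.0]
grip_width: 51.3
```

```bash
python3 -c "
from h import *
go(449.3,-244.2,34)"; python3 tl.py
```

```text
t53.6 TCP [ 450.2 -243.6   85.1] tilt 0.048 jaw 0.015 w 51.3 F [-0.8  1.1  0. ] j7 0.17 -> delta cm [-0.03  0.16  5.1 ] turn 0
[ 450.2 -243.6   85.1] toolz [-0.0478 -0.0054 -0.9988] jaw 0.015 j7 0.17
```

move_arm:
  series:
    - [0.6,0,0.05,1.5,0]
    - [0.6,-0.03,0.1,3,0]
    - [0.6,-0.03,0.2,4.5,0]
    - [0.6,-0.03,0.2,5.1,0]
    - [0.6,-0.03,0.2,5.1,0]

```text
time_s: 54.1
eef_pos: [448.5, -243.6, 32.4]
eef_rot: [-2.181, -2.214, 0.059]
contact_force: [-0.1, -0.4, 0.6]
grip_width: 51.4
```

move_arm:
  series:
    - [0.4,0,0,0,0]
    - [0,0,0,0,0]
    - [0,0,0,0,0]
    - [0,0,0,0,0]
    - [0,0,0,0,0]

```text
time_s: 54.6
eef_pos: [448.7, -243.8, 32.7]
eef_rot: [-2.182, -2.214, 0.059]
contact_force: [-0.5, -0.5, 0.2]
grip_width: 32.7
```

move_arm:
  series:
    - [0,0,0,-2,0]
    - [0,0,0,-5,0]
    - [0,0,0,-8,0]
    - [0,0,0,-10,0]
    - [0,0,0,-10,0]

```text
time_s: 55.1
eef_pos: [456.4, -244.4, 135.9]
eef_rot: [-2.187, -2.219, 0.057]
contact_force: [0.6, -0.3, -0.2]
grip_width: 32.8
```

```bash
python3 tl.py; python3 -c "
from h import *
go(460.2,99,145)"
```

```text
[ 456.4 -244.4  135.9] toolz [-0.0436 -0.008  -0.999 ] jaw 0.014 j7 0.21
t55.1 TCP [ 456.4 -244.4  135.9] tilt 0.044 jaw 0.014 w 32.8 F [ 0.6 -0.3 -0.2] j7 0.21 -> delta cm [34.33  0.83 -1.2 ] turn 0
```

move_arm:
  series:
    - [0,5,0.1,-0.5,0]
    - [0,10,0.2,-1,0]
    - [0,14,0.3,-1,0]
    - [0,18,0.4,-1,0]
    - [0,18,0.4,-1,0]

```text
time_s: 55.6
eef_pos: [457.3, -57.2, 143.7]
eef_rot: [-2.173, -2.229, 0.054]
contact_force: [-0.2, -0.1, -0.5]
grip_width: 32.5
```

move_arm:
  series:
    - [0,4,0.1,0,0]
    - [0,8,0.2,0,0]
    - [0,12,0.3,0,0]
    - [0,15,0.4,0,0]
    - [0,15,0.4,0,0]

```text
time_s: 56.1
eef_pos: [456.6, 97.8, 142.6]
eef_rot: [-2.162, -2.236, 0.051]
contact_force: [-0.2, 0.9, -0.8]
grip_width: 32.7
```

move_arm:
  series:
    - [0,0,0,0,-0.14]
    - [0,0,0,0,-0.28]
    - [0,0,0,0,-0.42]
    - [0,0,0,0,-0.56]
    - [0,0,0,0,-0.6]

```text
time_s: 56.6
eef_pos: [456.2, 96.0, 141.4]
eef_rot: [-1.398, -2.768, 0.037]
contact_force: [-0.0, -0.7, -0.3]
grip_width: 32.5
```

```bash
python3 tl.py; python3 -c "
from h import *
go(460.2,99,123)"
```

```text
[456.2  96.  141.4] toolz [-0.0467 -0.0028 -0.9989] jaw 0.636 j7 0.1
t56.6 TCP [456.2  96.  141.4] tilt 0.047 jaw 0.636 w 32.5 F [-0.  -0.7 -0.3] j7 0.10 -> delta cm [-0.05  0.58  1.82] turn 0
```

move_arm:
  series:
    - [0,-0.02,0.3,0.8,0]
    - [0,-0.05,0.58,1.5,0]
    - [0,-0.05,0.58,1.8,0]
    - [0,-0.05,0.58,1.8,0]

```text
time_s: 57.0
eef_pos: [459.5, 98.7, 122.1]
eef_rot: [-1.398, -2.766, 0.038]
contact_force: [0.0, 0.3, -1.2]
grip_width: 32.2
```

```bash
python3 -c "
from h import *
go(460.2,99,104)"
```

```text
t57.0 TCP [459.5  98.7 122.1] tilt 0.049 jaw 0.635 w 32.2 F [ 0.   0.3 -1.2] j7 0.07 -> delta cm [-0.07  0.15  1.81] turn 0
```

move_arm:
  series:
    - [0,-0.03,0.08,0.6,0]
    - [0,-0.05,0.12,1.2,0]
    - [0,-0.07,0.15,1.8,0]
    - [0,-0.07,0.15,1.8,0]

```text
time_s: 57.4
eef_pos: [459.9, 98.9, 103.2]
eef_rot: [-1.397, -2.765, 0.039]
contact_force: [0.5, 0.5, -0.7]
grip_width: 32.5
```

move_arm:
  series:
    - [0,-0.01,0.01,0.15,0]
    - [0,-0.02,0.02,0.3,0]
    - [0,-0.02,0.02,0.3,0]

```text
time_s: 57.7
eef_pos: [460.0, 98.9, 100.2]
eef_rot: [-1.397, -2.765, 0.039]
contact_force: [0.4, 0.2, -0.1]
grip_width: 32.5
```

```bash
python3 -c "
from h import *
go(460.2,99,100)"
```

```text
t57.7 TCP [460.   98.9 100.2] tilt 0.050 jaw 0.636 w 32.5 F [ 0.4  0.2 -0.1] j7 0.04 -> delta cm [-0.    0.03  0.02] turn 0
```

move_arm:
  series:
    - [0,0,0,0.15,0]
    - [0,0,0,0.3,0]
    - [0,0,0,0.3,0]

```text
time_s: 58.0
eef_pos: [459.9, 99.3, 97.2]
eef_rot: [-1.397, -2.765, 0.038]
contact_force: [0.6, 1.6, 1.2]
grip_width: 32.4
```

move_arm:
  series:
    - [0,0,0,0.15,0]
    - [0,0,0,0.2,0]
    - [0,0,0,0.2,0]

```text
time_s: 58.3
eef_pos: [460.0, 99.5, 95.4]
eef_rot: [-1.397, -2.766, 0.038]
contact_force: [-0.9, 0.2, 3.7]
grip_width: 32.8
```

```bash
python3 kz.py
```

```text
t58.3 TCP [460.   99.5  95.4] tilt 0.049 jaw 0.636 w 32.8 F [-0.9  0.2  3.7] j7 0.03 -> delta cm [ 9.35 10.31 -0.92] turn 0
top post 4 145 top z med 90.8 [91.8 93.1 94.9] ctr [-40.5  80. ]
side post 2 138 top z med 91.4 [ 92.   93.7 101.1] ctr [-40.1 -60. ]
```

move_arm:
  series:
    - [0,0,0,0.15,0]
    - [0,0,0,0.3,0]
    - [0,0,0,0.3,0]

```text
time_s: 58.7
eef_pos: [459.9, 99.6, 92.6]
eef_rot: [-1.397, -2.766, 0.037]
contact_force: [-1.5, 0.8, 4.3]
grip_width: 32.6
```

```bash
python3 kz.py
```

```text
t58.7 TCP [459.9  99.6  92.6] tilt 0.049 jaw 0.636 w 32.6 F [-1.5  0.8  4.3] j7 0.02 -> delta cm [ 9.34 10.3  -1.2 ] turn 0
top post 4 144 top z med 90.3 [91.4 92.9 94.2] ctr [-40.2  80. ]
side post 2 136 top z med 89.0 [ 89.5  91.5 100.6] ctr [-39.9 -59.9]
```

move_arm:
  series:
    - [0,0,0,0.1,0]
    - [0,0,0,0.15,0]
    - [0,0,0,0.15,0]

```text
time_s: 59.1
eef_pos: [459.9, 99.8, 92.5]
eef_rot: [-1.397, -2.766, 0.04]
contact_force: [-3.6, 0.2, 15.2]
grip_width: 32.5
```

move_arm:
  series:
    - [0.3,0,0,-0.1,0]
    - [0.5,0,0,-0.1,0]
    - [0.55,0,0,-0.1,0]
    - [0.55,0,0,-0.1,0]

```text
time_s: 59.5
eef_pos: [459.7, 99.5, 93.1]
eef_rot: [-1.397, -2.765, 0.041]
contact_force: [-0.0, -0.4, 0.6]
grip_width: 46.9
```

move_arm:
  series:
    - [0.6,0,0,-3,0]
    - [0.6,0,0,-6,0]
    - [0.6,0,0,-9,0]
    - [0.6,0,0,-11,0]
    - [0.6,0,0,-11,0]

```text
time_s: 60.0
eef_pos: [467.8, 100.6, 205.8]
eef_rot: [-1.4, -2.77, 0.035]
contact_force: [-0.1, 0.1, -0.1]
grip_width: 52.1
```

move_arm:
  series:
    - [0.6,0,0,0,0.14]
    - [0.6,0,0,0,0.28]
    - [0.6,0,0,0,0.42]
    - [0.6,0,0,0,0.56]
    - [0.6,0,0,0,0.7]

```text
time_s: 60.5
eef_pos: [466.8, 100.1, 204.3]
eef_rot: [-2.278, -2.121, 0.057]
contact_force: [-0.1, 1.0, 0.1]
grip_width: 51.0
```

```bash
python3 tl.py; python3 kz.py; python3 kn.py|grep -v "sat [1-9][0-9][0-9]"; python3 -c "
from h import *
go(473.5,-309.8,130,-0.1)"
```

```text
[466.8 100.1 204.3] toolz [-0.0462 -0.0039 -0.9989] jaw -0.071 j7 -0.5
t60.5 TCP [466.8 100.1 204.3] tilt 0.046 jaw -0.071 w 51.0 F [-0.1  1.   0.1] j7 -0.50 -> delta cm [13.77  1.61  9.97] turn 0
top post 4 48 top z med 91.1 [91.6 92.2 93.6] ctr [-42.1  84.6]
side post 2 139 top z med 88.3 [89.6 90.8 91.4] ctr [-41.4 -61.7]
side post 3 121 top z med 87.1 [88.4 89.4 90.4] ctr [-40.5  10.4]
side post 4 113 top z med 87.8 [89.5 90.5 91.5] ctr [-41.5  80.1]
top [ 529.3 -160.2] r 16.2 n 107 sat 17 line 4.30 contrast 50
top [ 470.7 -307.3] r 17.2 n 115 sat 0 line 1.95 contrast 23
side [ 533.8 -164.9] r 16.9 n 140 sat 69 line 4.00 contrast 46
side [ 473.  -311.3] r 17.0 n 217 sat 12 line 1.75 contrast 48
t60.7 TCP [467.1 100.4 204.8] tilt 0.046 jaw -0.062 w 51.5 F [ 0.1  0.2 -0.2] j7 -0.50 -> delta cm [-40.85   3.52   7.6 ] turn 0.038
```

Three knobs are seated. Now the last one, at about (473,-310).

move_arm:
  series:
    - [0.6,-5,0.4,0,0]
    - [0.6,-10,0.8,0,0]
    - [0.6,-15,1.3,0,0]
    - [0.6,-20,1.7,0,0]
    - [0.6,-22,1.9,0,0]

```text
time_s: 61.2
eef_pos: [471.3, -126.8, 204.8]
eef_rot: [-2.275, -2.126, 0.059]
contact_force: [0.7, -0.3, -1.1]
grip_width: 51.7
```

move_arm:
  series:
    - [0.6,-5,0.4,1,0]
    - [0.6,-10,0.8,2,0]
    - [0.6,-15,1.3,4,0]
    - [0.6,-18,1.5,6,0]
    - [0.6,-18,1.5,6,0]

```text
time_s: 61.7
eef_pos: [466.1, -315.6, 141.3]
eef_rot: [-2.281, -2.111, 0.067]
contact_force: [-1.6, -0.8, 0.1]
grip_width: 51.6
```

```bash
python3 tl.py; python3 -c "
from h import *
go(473.3,-309.5,80)"
```

```text
[ 466.1 -315.6  141.3] toolz [-0.0539 -0.0052 -0.9985] jaw -0.078 j7 0.23
t61.7 TCP [ 466.1 -315.6  141.3] tilt 0.054 jaw -0.078 w 51.6 F [-1.6 -0.8  0.1] j7 0.23 -> delta cm [0.72 1.   6.08] turn 0
```

move_arm:
  series:
    - [0.6,0.3,0.4,1.5,0]
    - [0.6,0.6,0.8,3,0]
    - [0.6,0.72,1.0,5,0]
    - [0.6,0.72,1.0,6,0]
    - [0.6,0.72,1.0,6,0]

```text
time_s: 62.2
eef_pos: [472.0, -307.6, 78.8]
eef_rot: [-2.275, -2.11, 0.068]
contact_force: [-0.4, 0.1, 0.0]
grip_width: 51.2
```

```bash
python3 -c "
from h import *
go(473.3,-309.5,34)"
```

```text
t62.2 TCP [ 472.  -307.6   78.8] tilt 0.058 jaw -0.075 w 51.2 F [-0.4  0.1  0. ] j7 0.17 -> delta cm [-0.15  0.4   4.46] turn 0
```

move_arm:
  series:
    - [0.6,-0.1,0.15,1.5,0]
    - [0.6,-0.15,0.3,3,0]
    - [0.6,-0.15,0.4,4,0]
    - [0.6,-0.15,0.4,4.45,0]
    - [0.6,-0.15,0.4,4.45,0]

```text
time_s: 62.7
eef_pos: [472.6, -309.2, 33.1]
eef_rot: [-2.274, -2.109, 0.069]
contact_force: [0.2, 0.2, -0.1]
grip_width: 50.9
```

move_arm:
  series:
    - [0.4,0,0,0,0]
    - [0,0,0,0,0]
    - [0,0,0,0,0]
    - [0,0,0,0,0]
    - [0,0,0,0,0]

```text
time_s: 63.2
eef_pos: [473.2, -309.5, 33.7]
eef_rot: [-2.275, -2.11, 0.068]
contact_force: [0.8, 0.3, 2.3]
grip_width: 33.5
```

move_arm:
  series:
    - [0,0,0,-2,0]
    - [0,0,0,-5,0]
    - [0,0,0,-8,0]
    - [0,0,0,-10,0]
    - [0,0,0,-10,0]

```text
time_s: 63.7
eef_pos: [481.4, -310.3, 136.9]
eef_rot: [-2.28, -2.115, 0.066]
contact_force: [-0.5, -0.2, -0.7]
grip_width: 33.3
```

```bash
python3 tl.py; python3 -c "
from h import *
go(446.5,30.5,145)"
```

```text
[ 481.4 -310.3  136.9] toolz [-0.0522 -0.006  -0.9986] jaw -0.075 j7 0.2
t63.7 TCP [ 481.4 -310.3  136.9] tilt 0.053 jaw -0.075 w 33.3 F [-0.5 -0.2 -0.7] j7 0.20 -> delta cm [33.72 -6.09 -0.83] turn 0
```

move_arm:
  series:
    - [0,5,-0.9,-0.5,0]
    - [0,10,-1.8,-1,0]
    - [0,14,-2.5,-1,0]
    - [0,18,-3.2,-1,0]
    - [0,18,-3.2,-1,0]

```text
time_s: 64.2
eef_pos: [461.9, -120.9, 145.5]
eef_rot: [-2.265, -2.124, 0.066]
contact_force: [0.7, -0.4, 0.3]
grip_width: 33.0
```

move_arm:
  series:
    - [0,4,-0.7,0,0]
    - [0,8,-1.4,0,0]
    - [0,12,-2.1,0,0]
    - [0,14.7,-2.6,0,0]
    - [0,14.7,-2.6,0,0]

```text
time_s: 64.7
eef_pos: [444.1, 31.8, 145.4]
eef_rot: [-2.255, -2.132, 0.065]
contact_force: [-0.3, -0.5, -0.4]
grip_width: 33.5
```

move_arm:
  series:
    - [0,0,0,0,-0.14]
    - [0,0,0,0,-0.28]
    - [0,0,0,0,-0.42]
    - [0,0,0,0,-0.48]
    - [0,0,0,0,-0.48]

```text
time_s: 65.2
eef_pos: [443.6, 30.1, 144.4]
eef_rot: [-1.682, -2.596, 0.051]
contact_force: [-0.5, 0.8, -0.3]
grip_width: 33.0
```

```bash
python3 tl.py; python3 -c "
from h import *
go(446.3,30.7,124)"
```

```text
[443.6  30.1 144.4] toolz [-0.0582 -0.0015 -0.9983] jaw 0.422 j7 0.08
t65.2 TCP [443.6  30.1 144.4] tilt 0.058 jaw 0.422 w 33.0 F [-0.5  0.8 -0.3] j7 0.08 -> delta cm [-0.1   0.38  2.03] turn 0
```

move_arm:
  series:
    - [0,-0.05,0.2,0.8,0]
    - [0,-0.1,0.38,1.6,0]
    - [0,-0.1,0.38,2.0,0]
    - [0,-0.1,0.38,2.0,0]

```text
time_s: 65.6
eef_pos: [445.4, 30.6, 123.1]
eef_rot: [-1.681, -2.594, 0.053]
contact_force: [-0.8, -0.2, 0.3]
grip_width: 32.9
```

```bash
python3 -c "
from h import *
go(446.3,30.7,104)"
```

```text
t65.6 TCP [445.4  30.6 123.1] tilt 0.061 jaw 0.422 w 32.9 F [-0.8 -0.2  0.3] j7 0.04 -> delta cm [-0.08  0.19  1.9 ] turn 0
```

move_arm:
  series:
    - [0,-0.03,0.1,0.6,0]
    - [0,-0.05,0.15,1.2,0]
    - [0,-0.08,0.19,1.8,0]
    - [0,-0.08,0.19,1.9,0]
    - [0,-0.08,0.19,1.9,0]

```text
time_s: 66.1
eef_pos: [446.9, 30.1, 103.8]
eef_rot: [-1.682, -2.595, 0.052]
contact_force: [1.5, -1.3, -3.3]
grip_width: 33.5
```

move_arm:
  series:
    - [0,-0.01,0.02,0.15,0]
    - [0,-0.02,0.02,0.3,0]
    - [0,-0.02,0.02,0.3,0]

```text
time_s: 66.4
eef_pos: [447.0, 29.9, 100.8]
eef_rot: [-1.682, -2.595, 0.052]
contact_force: [0.5, -1.0, 0.3]
grip_width: 33.6
```

move_arm:
  series:
    - [0,0,0.01,0.1,0]
    - [0,0,0.01,0.2,0]
    - [0,0,0.01,0.2,0]

```text
time_s: 66.7
eef_pos: [447.0, 30.0, 98.9]
eef_rot: [-1.682, -2.595, 0.052]
contact_force: [0.2, -1.0, 2.2]
grip_width: 33.0
```

```bash
python3 kz.py
```

```text
t66.7 TCP [447.   30.   98.9] tilt 0.060 jaw 0.421 w 33.0 F [ 0.2 -1.   2.2] j7 0.01 -> delta cm [17.14 12.12 -0.69] turn 0
top post 3 136 top z med 89.7 [90.8 92.4 94.7] ctr [-39.5   9. ]
top post 4 144 top z med 90.0 [91.1 93.  95.3] ctr [-40.5  80.3]
side post 1 168 top z med 93.2 [94.1 95.3 98.2] ctr [ -38.7 -131. ]
side post 2 66 top z med 88.5 [89.9 90.8 91.4] ctr [-42.7 -61.8]
```

move_arm:
  series:
    - [0,0,0.01,0.15,0]
    - [0,0,0.01,0.3,0]
    - [0,0,0.01,0.3,0]

```text
time_s: 67.1
eef_pos: [446.9, 30.1, 95.9]
eef_rot: [-1.681, -2.595, 0.052]
contact_force: [0.3, -1.5, 3.6]
grip_width: 33.1
```

move_arm:
  series:
    - [0,0,0.01,0.15,0]
    - [0,0,0.01,0.3,0]
    - [0,0,0.01,0.3,0]

```text
time_s: 67.4
eef_pos: [446.9, 30.3, 93.5]
eef_rot: [-1.681, -2.595, 0.054]
contact_force: [-1.8, -0.7, 9.7]
grip_width: 33.4
```

```bash
python3 kz.py | grep -e TCP -e "post 1"
```

```text
t67.4 TCP [446.9  30.3  93.5] tilt 0.060 jaw 0.422 w 33.4 F [-1.8 -0.7  9.7] j7 -0.00 -> delta cm [17.13 12.09 -1.24] turn 0
side post 1 160 top z med 88.7 [89.  90.3 99.9] ctr [ -39.6 -130.1]
```

move_arm:
  series:
    - [0.3,0,0,-0.05,0]
    - [0.5,0,0,-0.1,0]
    - [0.55,0,0,-0.1,0]
    - [0.55,0,0,-0.1,0]

```text
time_s: 67.9
eef_pos: [446.5, 30.6, 94.2]
eef_rot: [-1.681, -2.594, 0.054]
contact_force: [-0.4, -1.0, -0.1]
grip_width: 47.0
```

move_arm:
  series:
    - [0.6,0,0,-3,0]
    - [0.6,0,0,-6,0]
    - [0.6,0,0,-9,0]
    - [0.6,0,0,-12,0]
    - [0.6,0,0,-12,0]

```text
time_s: 68.4
eef_pos: [457.1, 31.6, 217.9]
eef_rot: [-1.685, -2.601, 0.047]
contact_force: [-0.5, 0.1, -0.4]
grip_width: 51.1
```

move_arm:
  series:
    - [0.6,-5,0,0,0]
    - [0.6,-10,0,0,0]
    - [0.6,-15,0,0,0]
    - [0.6,-18,0,0,0]
    - [0.6,-18,0,0,0]

```text
time_s: 68.9
eef_pos: [530.9, -139.4, 212.8]
eef_rot: [-1.697, -2.592, 0.049]
contact_force: [-0.5, -0.1, -0.4]
grip_width: 51.0
```

```bash
python3 kz.py; python3 kn.py; python3 la.py
python3 - <<'E'
from h import *
Rz=R.from_euler("z",-0.196).as_matrix()
p=ctrl.capture('top'); P=cloud(p).reshape(-1,3); L=(P-[508.5,151.,0])@Rz
q=L[(L[:,2]>140)&(L[:,2]<170)&(abs(L[:,0]-45)<25)&(abs(L[:,1]-125)<25)]; print("pin head",len(q),np.median(q,0))
a=p['pixels'][130:290,160:480]
p=ctrl.capture('side'); b=p['pixels'][90:220,210:340]
cv2.imwrite('pics/fin.png',np.vstack([cv2.resize(a,(600,300)),cv2.resize(b[:,:],(600,600),interpolation=cv2.INTER_CUBIC)[150:450]]))
E
```

```text
t68.9 TCP [ 530.9 -139.4  212.8] tilt 0.053 jaw 0.412 w 51.0 F [-0.5 -0.1 -0.4] j7 0.39 -> delta cm [35.92 11.62 11.08] turn 0
top post 1 121 top z med 90.9 [91.5 92.4 93.9] ctr [ -39.9 -129. ]
top post 2 133 top z med 90.9 [92.  92.9 94.7] ctr [-40.4 -61.5]
top post 3 136 top z med 89.5 [90.4 92.  93.3] ctr [-39.4   9.2]
top post 4 144 top z med 90.1 [91.1 92.6 94.9] ctr [-39.7  80.5]
side post 1 152 top z med 88.4 [89.5 90.  90.9] ctr [ -40.3 -131.9]
side post 2 140 top z med 87.8 [89.4 90.4 91.5] ctr [-42.  -61.4]
side post 3 124 top z med 87.0 [88.4 89.6 90.5] ctr [-42.1   9.9]
side post 4 112 top z med 87.6 [89.4 90.4 91.5] ctr [-42.1  79.7]
side [ 534.4 -164. ] r 17.9 n 137 sat 68 line 4.00 contrast 43
side [ 380.5 -149. ] r 18.3 n 157 sat 123 line 0.60 contrast 10
side [ 527.7 -231.6] r 17.1 n 167 sat 135 line 0.90 contrast 34
top 285 dir 0.7524632 mean ang 0.7149026625651499 line off 3.5765877 [ 46. 100. 158.]
head (684.3866577148438, 90.38279724121094) 40.0067024230957 0.745997636158972 204.56323769350814
side 14 dir -1.2873533 mean ang 0.7268305449282783 line off 143.92213 [152. 159. 164.]
head (685.240966796875, 84.00958251953125) 40.72336196899414 0.7278273972626783 206.02493035153086
pin head 40 [ 45.07688755 120.64703211 155.50285794]
```

View pics/fin.png

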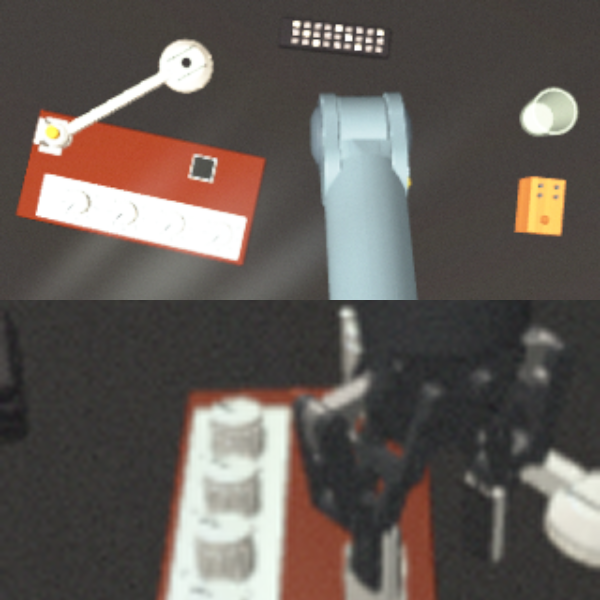

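```bash
python3 -c "
from workcell import ctrl
print(ctrl.sign_off())"
```

```text
the job is handed in; nothing more can be done
None
```

The console is back together and the job was handed in at about 69 s of the 210 s allowed.

- **Lamp and pin:** I laid the lamp in its bracket with its head on the rest. The pin then went down through all three holes until its head stopped on the bracket. The pin head's top reads 154–155.5 mm, against 155 mm when home.
- **Swing:** The lamp is turned away from the knobs to about 43°, with separate readings between 42° and 43.5°. That is slightly under 45°, and I left it there.
- **Knobs:** All four silver knobs are down on their own spindles, with tops at about 90 mm, against 90 mm when fully seated. The height estimates from the two cameras differ by 2–3 mm. None of the four needed a turning search: each went down at the first angle I tried.
- **Left alone:** The remote and tumbler appear unmoved in the last picture. The pink, yellow and brown look-alikes stayed where they were in the last side view.

The tool leaned by up to 4° (0.07 rad) as the moves added up, and I only partly corrected it. It did not stop any of the fits.

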